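# Hang the three measuring cups on one prong, nested largest first

### The arm

A 6-joint arm with a two-finger parallel gripper is mounted at the origin on a cart in front of the work surface, level with it; the furniture and walls round the work are solid. World frame = base frame: x ahead of the robot, y to its left, z up, the work surface at z = 0. Lengths are in m, angles in rad, forces in N, time in s.
With the tool pointing down it reaches from about 0.425 to 0.925 m from the base axis. Payload 12.5 kg.
Tool frame: the origin (TCP) lies between the finger pads; the fingertips stand 11 mm ahead of it and the grasp point (between the pads) lies 8 mm behind it; z points along the fingers, y is the line along which they close (so a half turn about z gives the same grasp; the last joint's range is limited). The gripper opens to 85 mm and grips with 20 to 120 N. Pads are 22 mm wide; open, the fingers measure 114 mm over their backs; the gripper's body (76 mm by 85 mm) begins 54 mm behind the grasp point. The pads swing forward as they close: fully open they stand 13 mm farther back than shut.
Start: joints at [1.176, 0.491, 1.559, -0, 1.092, -0.106], TCP at [0.178, 0.599, 0.214] pointing down, gripper open.
Joint ranges: [-3.1, 3.1], [-0.84, 2.19], [0.05, 2.79], [-1.13, 4.28], [0.06, 2.93], [-2.69, 2.69]. Speed limits (rad/s): [2.22, 2.22, 2.79, 3.14, 3.14, 3.14].

### API

Orientations are given as a unit quaternion [w, x, y, z].
In Python, from workcell import sensors, eyes, order gives the robot as it stands.
- The arm moves only by the tool carry_out, never from a script. Its argument "moves" is a list of rows, each an object of numbers: "ax", "ay", "az": the turn, a rotation vector about the tool's x, y, z in degrees; "dx", "dy", "dz": the shift along the tool's x, y, z in mm; "fingers": the gripper's target within -1 to 1 (shut at 1, half-way at 0, fully open at -1). A call has 1 to 8 rows; each row is the pose to reach, as a shift and turn from the pose commanded when the call began, along the tool's axes at that moment; what a row does not reach only later rows make up. A row lasts 1/12 s, in which the tool goes at most 41.7 mm and 7.16 degrees, less where a joint would pass 70% of its speed; a pose out of reach is approached as far as the arm can. A call with a gripper value outside its range is refused whole. The fingers move at their own pace and stop on an object; "grip_force" is the grip in N (left out, the last holds). Time passes only in rows, so rows that repeat a pose let the fingers close. It gives the time, the measured TCP pose, the force, the opening and the grip force at its end, in the units of the state.
- sensors.sense(): the state, without advancing time (a new reading comes with each control period).
- eyes.capture(name): name is "scene" or "top"; returns a dict with "color" (400x640x3 uint8, red, green, blue), "depth" (400x640 float32, m along the optical axis (not along the pixel's ray), 0 where there is no reading), "K" (3x3 intrinsics, pixels), "k1" (the pictures are not rectified: a ray, as slopes to the right and down, at radius r is drawn at 1 + k1 r^2 times it, then the intrinsics apply), "R" (3x3) and "t" (3): a world point X has camera coordinates R X + t. Camera axes: x right, y down, z forward; pixel columns grow to the right and rows downward; lengths in m; the calibration is good to about 2 mm. A picture is of the moment at which its call begins.
- order.close_job(): hands the job in; it is judged then, once.
The state is a dict: "time": time; "qpos": joint angles; "qd": joint speeds; "tau": joint torques, N m; "position": TCP position; "tool_rot": TCP orientation; "wrist_force": force on the tool from outside, world axes, zero at the start; "ft_torque": the same for the moment, N m; "width": finger opening in m; "finger_force": force on a finger pad.
Only numpy, scipy, OpenCV 4.12 (cv2) and the standard library are available. Lean on these libraries where they do the work, as an engineer would, in place of code of your own. Each camera call takes 0.05 s, during which the arm holds its last target. There are 200 camera calls.

### The job

The three steel measuring cups have dried in the wire drainer: hang them all by the eyes of their handles on the stand's single prong, largest first and mouths facing out, sliding each one gently back until it is fully home - the largest with its base against the board, the next nested right down inside it, the smallest nested right down inside that. Someone has reset the prong's height, so feel for it, and feel for the stops rather than force them: the stand is not fixed, so do not shove it along or tip it, and leave the things around alone.

Things in the scene. Friction and masses are not known exactly. Their poses are not given: they have to be found in the camera images.
- stand: free-standing hanger, 2.7 to 3.8 kg, not fixed: steel foot 180 x 130 mm, 15 mm high; upright wooden board 110 mm wide up to z = 252 mm, its face at x = +45 mm, with one steel prong towards -x (the robot), at y = 0. Origin under the foot's centre, z up. It slides or tips if pushed at the prong with some 12 N: keep pushes under 10 N. The prong: see hang_line
- hang_line (a point): point on the board's face, x = +45, y = 0, z = 210 mm of the stand, axes as the stand's. The prong leaves the board right here or up to 12 mm higher or lower: it is clamped in a slot and its height is not reported, so it must be felt or seen. It is 7 mm thick, level and straight for 83 mm, then rises at 30 degrees to a 10 mm ball centred 102.5 mm out, 9 mm above its axis
- home_large (a point): point of the stand 26 mm out from the board, z = 210 mm: the large cup's eye comes to this x and y when fully home (medium 6 mm, small 12 mm further out); a hanging eye's centre is 4 mm below the prong's axis. Cups hang leaning 0.05 to 0.2 rad, bowl towards the robot
- drainer: fixed draining rack of steel wire, 176 x 116 mm, 82 mm high, three slots one behind the other, 46 mm apart along its x axis, between wire hoops; origin under its centre, z up. The cups stand loose in the slots in any order, handles up, mouths to its -x side; lift one straight up, 75 mm to clear the hoops, 175 mm to pass over the other handles
- cup_large: largest of three plain steel measuring cups: bowl 88 mm across, 28 mm deep outside (2 mm walls), flat handle 3.5 mm thick whose top 28 mm are 24 mm wide, straight-edged, with a round 15 mm eye. Origin: eye centre; z up the handle (ends at +14 mm); bowl axis 105 mm below; mouth faces -x, rim flush with the handle front; bowl reaches to +x. Starts handle up in a drainer slot
- cup_medium: middle one of three plain steel measuring cups: bowl 76 mm across, 32 mm deep outside (2 mm walls), flat handle 3.5 mm thick whose top 28 mm are 24 mm wide, straight-edged, with a round 15 mm eye. Origin: eye centre; z up the handle (ends at +14 mm); bowl axis 105 mm below; mouth faces -x, rim flush with the handle front; bowl reaches to +x. Starts handle up in a drainer slot
- cup_small: smallest of three plain steel measuring cups: bowl 64 mm across, 36 mm deep outside (2 mm walls), flat handle 3.5 mm thick whose top 28 mm are 24 mm wide, straight-edged, with a round 15 mm eye. Origin: eye centre; z up the handle (ends at +14 mm); bowl axis 105 mm below; mouth faces -x, rim flush with the handle front; bowl reaches to +x. Starts handle up in a drainer slot
- cup_large_base (a point): centre of the large cup's floor, outer face, 26 mm towards +x and 105 mm below the eye; axes as the cup's
- cup_medium_base (a point): centre of the medium cup's floor, outer face, 30 mm towards +x and 105 mm below the eye; axes as the cup's
- cup_small_base (a point): centre of the small cup's floor, outer face, 34 mm towards +x and 105 mm below the eye; axes as the cup's
- mug_1: mug standing behind the work, 86 mm across, 96 mm high; leave alone
- spice_jar_2: small spice jar behind the work, 45 mm across, 106 mm high; leave alone
- spice_jar_1: small spice jar behind the work, 44 mm across, 105 mm high; leave alone
- mill_1: wooden mill behind the work, 58 mm across, 170 mm high; leave alone

How it is judged:
On the way, in this order (a step that is already met when the one before it is completed fails the run):
1. the large cup hangs on the prong, fully home and let go, while the others are still off it (x of cup_large in the frame of stand between 0.0108 and 0.0228 m and y of cup_large in the frame of stand between -0.006 and 0.006 m and z of cup_large in the frame of stand between 0.188 and 0.226 m and angle between cup_large's own z axis and vertical below 0.3 rad and contact force between the fingers and cup_large below 0.05 N and horizontal distance between each of cup_medium, cup_small and stand above 0.09 m), for 0.2 s.
2. the medium cup hangs nested in the large one and is let go, while the small one is still off the prong (x of cup_medium in the frame of stand between 0.0048 and 0.0168 m and y of cup_medium in the frame of stand between -0.006 and 0.006 m and z of cup_medium in the frame of stand between 0.188 and 0.226 m and angle between cup_medium's own z axis and vertical below 0.3 rad and x of cup_medium in the frame of cup_large between -0.0125 and -0.0025 m and x of cup_medium_base in the frame of cup_large_base between -0.011 and 0.002 m and y of cup_medium_base in the frame of cup_large_base between -0.008 and 0.008 m and z of cup_medium_base in the frame of cup_large_base between -0.009 and 0.009 m and contact force between the fingers and cup_medium below 0.05 N and horizontal distance between cup_small and stand above 0.09 m), for 0.2 s.
3. the small cup hangs nested in the medium one and is let go (x of cup_small in the frame of stand between -0.0012 and 0.0108 m and y of cup_small in the frame of stand between -0.006 and 0.006 m and z of cup_small in the frame of stand between 0.188 and 0.226 m and angle between cup_small's own z axis and vertical below 0.3 rad and x of cup_small in the frame of cup_medium between -0.0125 and -0.0025 m and x of cup_small_base in the frame of cup_medium_base between -0.011 and 0.002 m and y of cup_small_base in the frame of cup_medium_base between -0.008 and 0.008 m and z of cup_small_base in the frame of cup_medium_base between -0.009 and 0.009 m and contact force between the fingers and cup_small below 0.05 N), for 0.2 s.
At the end, for the whole second after the job is handed in: All three cups hang by their eyes on the prong, let go, mouths out: eyes within 8 mm short of (4 mm beyond) their home places along the prong, small nested in medium in large with neighbouring eyes at most 12.5 mm and outer floors at most 11 mm apart; the stand upright (all of step 3 and x of cup_large in the frame of stand between 0.0108 and 0.0228 m and y of cup_large in the frame of stand between -0.006 and 0.006 m and z of cup_large in the frame of stand between 0.188 and 0.226 m and angle between each of cup_large, cup_medium's own z axis and vertical below 0.3 rad and x of cup_medium in the frame of stand between 0.0048 and 0.0168 m and y of cup_medium in the frame of stand between -0.006 and 0.006 m and z of cup_medium in the frame of stand between 0.188 and 0.226 m and x of cup_medium in the frame of cup_large between -0.0125 and -0.0025 m and x of cup_medium_base in the frame of cup_large_base between -0.011 and 0.002 m and y of cup_medium_base in the frame of cup_large_base between -0.008 and 0.008 m and z of cup_medium_base in the frame of cup_large_base between -0.009 and 0.009 m and contact force between the fingers and cup_large below 0.05 N and contact force between the fingers and cup_medium below 0.05 N and linear speed of each of cup_large, cup_medium, cup_small below 0.15 m/s and angle between stand's own z axis and vertical below 0.03 rad); the robot touches nothing.
It fails at once if the stand is shoved more than 20 mm or tipped more than 0.1 rad (distance of stand from where it was at the start of the episode above 0.02 m or angle between stand's own z axis and vertical above 0.1 rad).
It fails at once if a cup is pressed against the stand with more than 15 N (contact force between any of cup_large, cup_medium, cup_small and stand above 15 N).
It fails at once if the robot itself pushes the stand with more than 15 N (contact force between any of the fingers, the arm and stand above 15 N).
It fails at once if a bystander is moved more than 20 mm (distance of any of mug_1, spice_jar_2, spice_jar_1, mill_1 from where it was at the start of the episode above 0.02 m).
It also fails if it takes over 72 s, if anything falls off the work surface, if the arm or the gripper's body presses on something with over 40 N, if the wrist force passes 120 N, or if a joint passes its speed limit or range.

## Working session

There is one attempt and no reset: what is moved stays moved. The work goes in short steps, Python scripts to look and compute and a tool call to move; the robot and the scene stay as the last step left them, time stands still between calls to the robot, and variables do not carry over. Pictures are saved under pics/ and viewed, at most 10 in all, crops included, and the job is handed in when it is done.

Besides the shell and the picture viewer there is one more tool, called after ">>>" as name(argument=value, ...) on one line, values as JSON. carry_out: Moves the arm, as the interface text tells. Its arguments: {"type":"object","properties":{"moves":{"type":"array","items":{"type":"object","properties":{"ax":{"type":"number"},"ay":{"type":"number"},"az":{"type":"number"},"dx":{"type":"number"},"dy":{"type":"number"},"dz":{"type":"number"},"fingers":{"type":"number"}}}},"grip_force":{"type":"number"}},"required":["moves"]}

```bash
mkdir -p pics
cat > h.py <<'E'
import numpy as np, cv2
from workcell import sensors, eyes, order
def cap(n):
    c=eyes.capture(n); return c
def save(c,f,crop=None,scale=1):
    im=c['color'][...,::-1]
    if crop: a,b,d,e=crop; im=im[b:e,a:d]
    cv2.imwrite('pics/'+f,cv2.resize(np.ascontiguousarray(im),None,fx=scale,fy=scale,interpolation=cv2.INTER_CUBIC))
def rays(c,uv):
    uv=np.asarray(uv,float).reshape(-1,1,2)
    s=cv2.undistortPoints(uv,c['K'],np.array([c['k1'],0,0,0.]))[:,0]
    d=np.c_[s,np.ones(len(s))]
    return -c['R'].T@c['t'], d@c['R']
def onplane(c,uv,ax,val):
    o,d=rays(c,uv); s=(val-o[ax])/d[:,ax]; return o+s[:,None]*d
def cloud(c):
    H,W=c['depth'].shape
    u,v=np.meshgrid(np.arange(W),np.arange(H))
    o,d=rays(c,np.c_[u.ravel(),v.ravel()])
    return (o+d*c['depth'].reshape(-1,1)).reshape(H,W,3)
def proj(c,X):
    p=np.atleast_2d(X)@c['R'].T+c['t']; s=p[:,:2]/p[:,2:]; r2=(s**2).sum(1,keepdims=True)
    s=s*(1+c['k1']*r2); return s*[c['K'][0,0],c['K'][1,1]]+[c['K'][0,2],c['K'][1,2]]
E
python3 - <<'E'
from h import *
for n in ('scene','top'):
    c=cap(n); save(c,n+'0.png'); np.savez(n+'0.npz',**c)
    print(n,c['K'].round(1).tolist(),c['k1'],(-c['R'].T@c['t']).round(3),c['R'].round(2).tolist())
print(sensors.sense())
E
```

```text
scene [[477.9, 0.0, 327.1], [0.0, 477.9, 203.0], [0.0, 0.0, 1.0]] -0.0012514019499178636 [0.3   0.432 0.797] [[-0.83, -0.56, -0.02], [-0.42, 0.65, -0.64], [0.37, -0.52, -0.77]]
top [[402.7, 0.0, 320.5], [0.0, 402.7, 201.2], [0.0, 0.0, 1.0]] -0.05232533822971739 [ 4.970e-01 -1.000e-03  1.019e+00] [[-0.01, -1.0, -0.01], [-0.99, 0.01, -0.13], [0.13, 0.01, -0.99]]
{'time': 0.1, 'qpos': array([ 1.17638604e+00,  4.91481227e-01,  1.55938292e+00, -5.19744161e-06,
        1.09166413e+00, -1.05604832e-01]), 'qd': array([ 0.00097554, -0.00228831, -0.00055258,  0.00020886,  0.00223674,
        0.00110437]), 'tau': array([ 2.10847342e-03, -6.19448233e+01, -2.62023604e+01, -1.18788539e-04,
        2.89829208e-03,  2.26003851e-05]), 'position': array([0.17790842, 0.59893212, 0.21369932]), 'tool_rot': array([-1.13507789e-04,  1.43900198e-01,  9.89592095e-01, -4.53837127e-04]), 'wrist_force': array([-0.69353863,  0.9185783 ,  0.27197039]), 'ft_torque': array([-0.01507202,  0.0065333 ,  0.05287948]), 'finger_force': 0.0, 'width': 0.08544489403327822}
```

View pics/scene0.png

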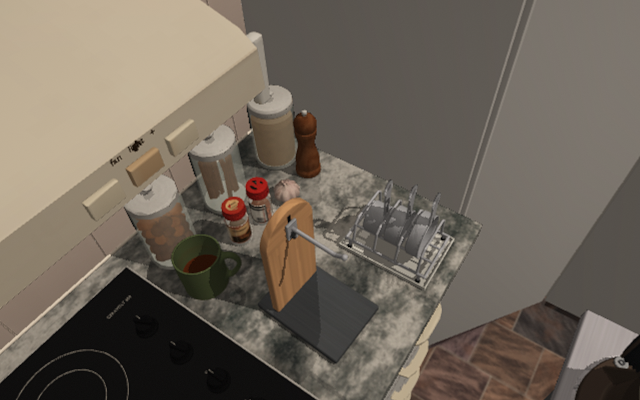

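View pics/top0.png

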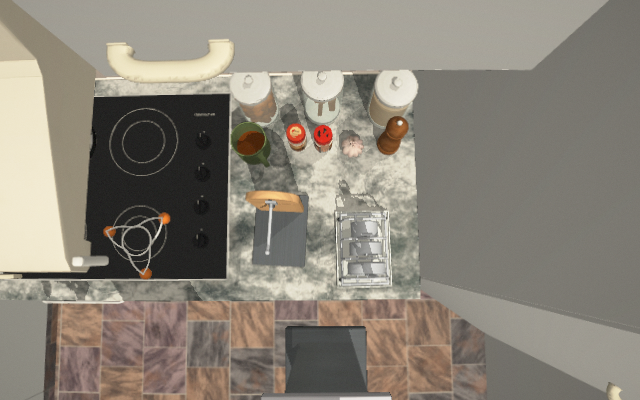

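The scene view shows the stand (board about (290,250), prong (290,228)-(335,252)) and the drainer with three cups (about 400,235). The top view shows the foot at (282,230), prong (270,200)-(268,255) and drainer at (363,248). Next: measure.

Run:
```python
from h import *
S=dict(np.load('scene0.npz'));T=dict(np.load('top0.npz'))
for c,n,crop,sc in((S,'sc_cr.png',(240,160,480,360),3),(T,'tp_cr.png',(230,160,420,310),4)): save(c,n,crop,sc)
for n,c in(('S',S),('T',T)):
    P=cloud(c); z=P[...,2]
    def rep(name,m):
        q=P[m]; print(n,name,len(q), q.min(0).round(3) if len(q) else '',q.max(0).round(3) if len(q) else '', np.median(q,0).round(4) if len(q) else '')
    val=c['depth']>0
    reg=lambda x0,x1,y0,y1,z0,z1: val&(P[...,0]>x0)&(P[...,0]<x1)&(P[...,1]>y0)&(P[...,1]<y1)&(z>z0)&(z<z1)
    foot=reg(.3,.8,0,.25,.008,.022)
    dk=(c['color'].max(2)<90)&foot
    rep('foot',dk); 
    q=P[dk][:,:2].astype(np.float32)
    print(cv2.minAreaRect(q))
    top=reg(.3,.8,0,.25,.12,.26); rep('board',top)
    prong=reg(.3,.8,0,.25,.17,.24)&(np.ptp(c['color'].astype(int),axis=2)<30); rep('prong',prong)
    dr=reg(.3,.8,-.3,-.03,.03,.3); rep('drain',dr)
    hi=reg(.3,.8,-.3,-.03,.09,.3); rep('high',hi)
    q=P[hi]
    for k in q[::max(1,len(q)//40)]: print(k.round(3),end=' ')
    print()
```

```text
S foot 5920 [0.461 0.004 0.008] [0.798 0.25  0.022] [0.5365 0.1227 0.0149]
((0.6288999319076538, 0.13023608922958374), (0.2464056760072708, 0.33237123489379883), 88.61554718017578)
S board 3181 [0.493 0.052 0.12 ] [0.619 0.162 0.254] [0.6007 0.1149 0.2083]
S prong 496 [0.493 0.083 0.174] [0.619 0.16  0.24 ] [0.5772 0.1112 0.2163]
S drain 24438 [ 0.414 -0.3    0.03 ] [ 0.8   -0.038  0.3  ] [ 0.5672 -0.2397  0.1579]
S high 18262 [ 0.414 -0.3    0.09 ] [ 0.8   -0.059  0.3  ] [ 0.574  -0.2399  0.1968]
[ 0.798 -0.241  0.3  ] [ 0.755 -0.239  0.277] [ 0.66  -0.241  0.293] [ 0.673 -0.24   0.276] [ 0.681 -0.239  0.263] [ 0.607 -0.242  0.28 ] [ 0.622 -0.24   0.267] [ 0.744 -0.239  0.211] [ 0.654 -0.241  0.238] [ 0.638 -0.24   0.238] [ 0.688 -0.239  0.212] [ 0.422 -0.294  0.281] [ 0.599 -0.239  0.237] [ 0.46  -0.241  0.289] [ 0.726 -0.241  0.171] [ 0.578 -0.242  0.228] [ 0.447 -0.24   0.28 ] [ 0.688 -0.239  0.169] [ 0.538 -0.239  0.23 ] [ 0.43  -0.258  0.26 ] [ 0.718 -0.24   0.137] [ 0.621 -0.238  0.177] [ 0.537 -0.24   0.209] [ 0.463 -0.24   0.238] [ 0.751 -0.171  0.147] [ 0.609 -0.24   0.158]
[... 1089 characters left out ...]
41  0.095] [ 0.698 -0.239  0.225] [ 0.71  -0.241  0.124] [ 0.667 -0.24   0.265] [ 0.674 -0.239  0.175] [ 0.642 -0.24   0.279] [ 0.646 -0.239  0.195] [ 0.619 -0.24   0.291] [ 0.621 -0.24   0.21 ] [ 0.598 -0.24   0.295] [ 0.6   -0.239  0.2  ] [ 0.579 -0.24   0.291] [ 0.576 -0.239  0.212] [ 0.558 -0.24   0.292] [ 0.554 -0.239  0.209] [ 0.539 -0.24   0.291] [ 0.535 -0.081  0.166] [ 0.523 -0.24   0.228] [ 0.518 -0.105  0.096] [ 0.508 -0.24   0.183] [ 0.501 -0.24   0.274] [ 0.495 -0.102  0.096] [ 0.488 -0.24   0.26 ] [ 0.475 -0.129  0.094] [ 0.469 -0.072  0.102] [ 0.464 -0.239  0.156] [ 0.458 -0.089  0.11 ] [ 0.456 -0.239  0.205] [ 0.451 -0.1    0.185] [ 0.444 -0.24   0.24 ] [ 0.431 -0.259  0.283]
```

View pics/sc_cr.png

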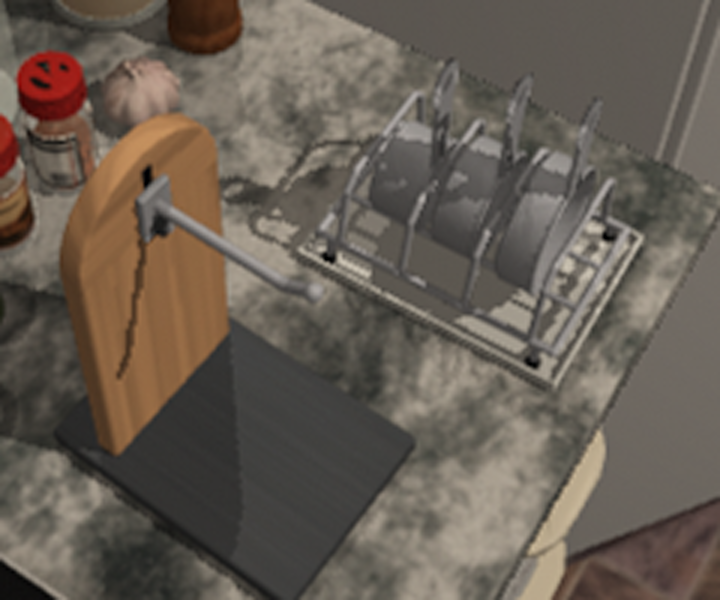

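View pics/tp_cr.png

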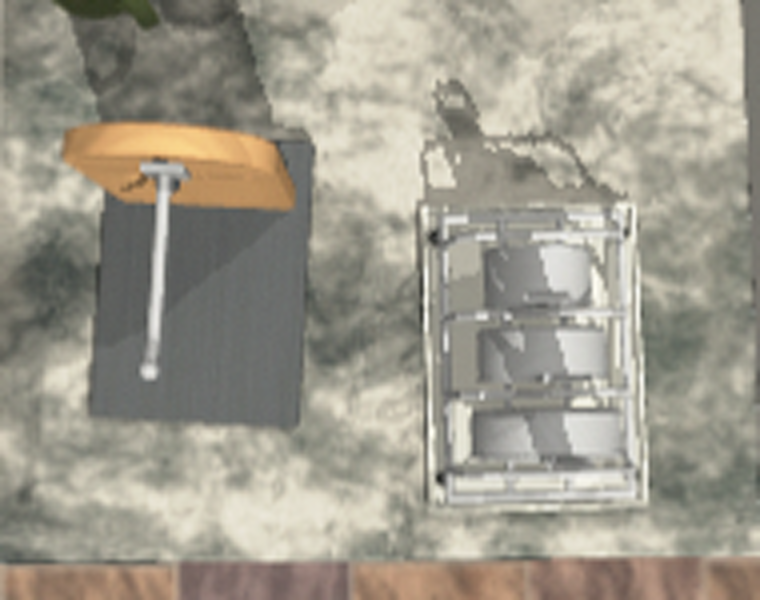

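Views: scene crop shows prong from clamp (155,200) to ball (315,290), and handles up at (447,70), (520,85), (593,110). Top crop shows prong (168,180)-(148,372) and cups ordered large (nearest robot), medium, small (rearmost). Next: prong and handle fits.

Run:
```python
from h import *
S=dict(np.load('scene0.npz'));T=dict(np.load('top0.npz'))
for n,c in(('S',S),('T',T)):
    P=cloud(c); val=c['depth']>0; col=c['color'].astype(int)
    R=lambda x0,x1,y0,y1,z0,z1: val&(P[...,0]>x0)&(P[...,0]<x1)&(P[...,1]>y0)&(P[...,1]<y1)&(P[...,2]>z0)&(P[...,2]<z1)
    pr=R(.48,.585,.08,.14,.19,.25)&(np.ptp(col,axis=2)<40); q=P[pr]
    for a in np.arange(.49,.585,.01):
        k=q[(q[:,0]>=a)&(q[:,0]<a+.01)]
        if len(k): print(n,'prong x%.3f'%k[:,0].mean(),len(k),'y %.4f %.4f %.4f z %.4f %.4f %.4f'%(*np.percentile(k[:,1],[5,50,95]),*np.percentile(k[:,2],[5,50,95])))
    bd=R(.57,.65,.03,.18,.06,.25)&(np.ptp(col,axis=2)>40); q=P[bd]
    print('board y',np.percentile(q[:,1],[.5,99.5]).round(4),'z',q[:,2].max().round(4))
    f=q[(q[:,2]<.235)]; 
    # face fit: lowest-x plane per y
    for y in np.arange(.06,.16,.02):
        k=f[(abs(f[:,1]-y)<.01)]; print('face y%.2f x'%y,np.percentile(k[:,0],[5,25,50,75]).round(4),end=';')
    print()
    ft=R(.44,.62,.02,.2,.009,.021)&(col.max(2)<100); q=P[ft][:,:2].astype(np.float32)
    if len(q)>50: print('foot',cv2.minAreaRect(q),q.min(0),q.max(0))
    hd=R(.4,.62,-.2,-.04,.115,.22); q=P[hd]
    print('handles',len(q))
    for a in np.arange(.42,.6,.006):
        k=q[(q[:,0]>=a)&(q[:,0]<a+.006)]
        if len(k)>3: print('  x%.3f n%d'%(k[:,0].mean(),len(k)),'y %.4f %.4f %.4f z %.4f %.4f'%(*np.percentile(k[:,1],[1,50,99]),*np.percentile(k[:,2],[0,100])))
    ck=R(.38,.62,-.2,-.03,.0,.02)
    hp=R(.38,.62,-.2,-.04,.03,.09); q=P[hp][:,:2].astype(np.float32); print('drainer',cv2.minAreaRect(q))
    m=R(.35,.65,-.2,-.03,.03,.2);
```

```text
S prong x0.496 33 y 0.1115 0.1147 0.1175 z 0.2217 0.2255 0.2278
S prong x0.505 25 y 0.1100 0.1144 0.1162 z 0.2177 0.2210 0.2251
S prong x0.515 30 y 0.1099 0.1137 0.1150 z 0.2126 0.2160 0.2184
S prong x0.525 29 y 0.1090 0.1129 0.1149 z 0.2135 0.2161 0.2174
S prong x0.535 33 y 0.1085 0.1120 0.1143 z 0.2127 0.2160 0.2173
S prong x0.546 31 y 0.1078 0.1113 0.1136 z 0.2133 0.2157 0.2180
S prong x0.555 25 y 0.1068 0.1105 0.1126 z 0.2140 0.2160 0.2179
S prong x0.565 27 y 0.1068 0.1103 0.1121 z 0.2134 0.2160 0.2176
S prong x0.575 24 y 0.1060 0.1090 0.1114 z 0.2141 0.2156 0.2176
S prong x0.582 15 y 0.1051 0.1084 0.1109 z 0.2128 0.2156 0.2180
board y [0.0544 0.1614] z 0.25
face y0.06 x [0.5959 0.5965 0.597  0.5975];face y0.08 x [0.597  0.5976 0.5981 0.5985];face y0.10 x [0.5981 0.5988 0.5993 0.5998];face y0.12 x [0.5997 0.6003 0.6007 0.6011];face y0.14 x [0.6008 0.6015 0.602  0.6025];
foot ((0.5399633049964905, 0.11075996607542038), (0.1311819702386856, 0.15223903954029083), 85.99991607666016) [0.4609026  0.04054977] [0.6197068  0.18013874]
handles 429
  x0.444 n4 y -0.0953 -0.0887 -0.0859 z 0.
[... 1100 characters left out ...]
0.6001];face y0.10 x [0.6001 0.6005 0.6007 0.601 ];face y0.12 x [0.6013 0.6021 0.6023 0.6026];face y0.14 x [0.6029 0.6032 0.6036 0.604 ];
foot ((0.5425042510032654, 0.11014638841152191), (0.13055236637592316, 0.13688603043556213), 86.10751342773438) [0.469802   0.04155896] [0.6079517  0.17908686]
handles 99
  x0.449 n31 y -0.1096 -0.0957 -0.0877 z 0.1197 0.1867
  x0.451 n10 y -0.1116 -0.1068 -0.0997 z 0.1665 0.1867
  x0.491 n13 y -0.1098 -0.0971 -0.0886 z 0.1278 0.1801
  x0.493 n13 y -0.1102 -0.0971 -0.0885 z 0.1278 0.1794
  x0.536 n32 y -0.1021 -0.0908 -0.0793 z 0.1369 0.1737
drainer ((0.5061027407646179, -0.09582109749317169), (0.14330880343914032, 0.11018238961696625), 0.6962817907333374)
```

>>> carry_out(moves=[{"dz": -126,"fingers": -0.2},{"dz": -126,"fingers": -0.2},{"dz": -126,"fingers": -0.2},{"dx": -245,"dy": -187,"dz": -126,"az": -16.5,"fingers": -0.2},{"dx": -245,"dy": -187,"dz": -126,"az": -16.5,"fingers": -0.2},{"dx": -245,"dy": -187,"dz": -126,"az": -16.5,"fingers": -0.2},{"dx": -245,"dy": -187,"dz": -126,"az": -16.5,"fingers": -0.2},{"dx": -245,"dy": -187,"dz": -126,"az": -16.5,"fingers": -0.2}], grip_force=40)

```text
invalid input
```

>>> carry_out(moves=[{"dx": 0.0,"dy": 0.0,"dz": -41.0,"ax": 0.0,"ay": 0.0,"az": 0.0,"fingers": -0.2},{"dx": 0.0,"dy": 0.0,"dz": -82.0,"ax": 0.0,"ay": 0.0,"az": 0.0,"fingers": -0.2},{"dx": 0.0,"dy": 0.0,"dz": -123.0,"ax": 0.0,"ay": 0.0,"az": 0.0,"fingers": -0.2}], grip_force=40)

```text
time: 0.35
position: [0.1778, 0.5987, 0.3382]
tool_rot: [-0.0, 0.144, 0.99, -0.001]
wrist_force: [0.3, 0.7, 1.0]
width: 0.0522
finger_force: 0.0
```

>>> carry_out(moves=[{"dx": -245,"dy": -187,"dz": 0,"az": -16.5,"fingers": -0.2},{"dx": -245,"dy": -187,"dz": 0,"az": -16.5,"fingers": -0.2},{"dx": -245,"dy": -187,"dz": 0,"az": -16.5,"fingers": -0.2},{"dx": -245,"dy": -187,"dz": 0,"az": -16.5,"fingers": -0.2},{"dx": -245,"dy": -187,"dz": 0,"az": -16.5,"fingers": -0.2},{"dx": -245,"dy": -187,"dz": 0,"az": -16.5,"fingers": -0.2},{"dx": -245,"dy": -187,"dz": 0,"az": -16.5,"fingers": -0.2},{"dx": -245,"dy": -187,"dz": 0,"az": -16.5,"fingers": -0.2}])

```text
invalid input
```

>>> carry_out(moves=[{"dx": -245,"dy": -187,"dz": 0,"ax": 0,"ay": 0,"az": -16.5,"fingers": -0.2},{"dx": -245,"dy": -187,"dz": 0,"ax": 0,"ay": 0,"az": -16.5,"fingers": -0.2},{"dx": -245,"dy": -187,"dz": 0,"ax": 0,"ay": 0,"az": -16.5,"fingers": -0.2},{"dx": -245,"dy": -187,"dz": 0,"ax": 0,"ay": 0,"az": -16.5,"fingers": -0.2},{"dx": -245,"dy": -187,"dz": 0,"ax": 0,"ay": 0,"az": -16.5,"fingers": -0.2},{"dx": -245,"dy": -187,"dz": 0,"ax": 0,"ay": 0,"az": -16.5,"fingers": -0.2},{"dx": -245,"dy": -187,"dz": 0,"ax": 0,"ay": 0,"az": -16.5,"fingers": -0.2},{"dx": -245,"dy": -187,"dz": 0,"ax": 0,"ay": 0,"az": -16.5,"fingers": -0.2}])

```text
time: 1.02
position: [0.3613, 0.3469, 0.3371]
tool_rot: [0.0, 0.001, 1.0, -0.0]
wrist_force: [-0.3, 0.1, 1.0]
width: 0.0515
finger_force: 0.0
```

>>> carry_out(moves=[{"dx": -60,"dy": -330,"dz": 0,"ax": 0,"ay": 0,"az": 0,"fingers": -0.2},{"dx": -60,"dy": -330,"dz": 0,"ax": 0,"ay": 0,"az": 0,"fingers": -0.2},{"dx": -60,"dy": -330,"dz": 0,"ax": 0,"ay": 0,"az": 0,"fingers": -0.2},{"dx": -60,"dy": -330,"dz": 0,"ax": 0,"ay": 0,"az": 0,"fingers": -0.2},{"dx": -60,"dy": -330,"dz": 0,"ax": 0,"ay": 0,"az": 0,"fingers": -0.2},{"dx": -60,"dy": -330,"dz": 0,"ax": 0,"ay": 0,"az": 0,"fingers": -0.2},{"dx": -60,"dy": -330,"dz": 0,"ax": 0,"ay": 0,"az": 0,"fingers": -0.2},{"dx": -60,"dy": -330,"dz": 0,"ax": 0,"ay": 0,"az": 0,"fingers": -0.2}])

```text
time: 1.68
position: [0.4186, 0.0201, 0.3373]
tool_rot: [0.0, 0.0, 1.0, 0.0]
wrist_force: [1.1, 0.2, -0.6]
width: 0.051
finger_force: 0.0
```

>>> carry_out(moves=[{"dx": -21,"dy": -115,"dz": 40,"ax": 0,"ay": 0,"az": 0,"fingers": -0.2},{"dx": -21,"dy": -115,"dz": 70,"ax": 0,"ay": 0,"az": 0,"fingers": -0.2},{"dx": -21,"dy": -115,"dz": 100,"ax": 0,"ay": 0,"az": 0,"fingers": -0.2},{"dx": -21,"dy": -115,"dz": 100,"ax": 0,"ay": 0,"az": 0,"fingers": -0.2},{"dx": -21,"dy": -115,"dz": 100,"ax": 0,"ay": 0,"az": 0,"fingers": -0.2},{"dx": -21,"dy": -115,"dz": 100,"ax": 0,"ay": 0,"az": 0,"fingers": -0.2}])

```text
time: 2.18
position: [0.4393, -0.0934, 0.2362]
tool_rot: [-0.002, 0.001, 1.0, 0.001]
wrist_force: [-0.3, 0.8, 0.7]
width: 0.0512
finger_force: 0.0
```

Run:
```python
from h import *
print(sensors.sense()['position'])
c=cap('scene'); save(c,'a1.png',(340,120,500,280),3.5)
```

```text
[ 0.43934787 -0.09336192  0.23621694]
```

View pics/a1.png

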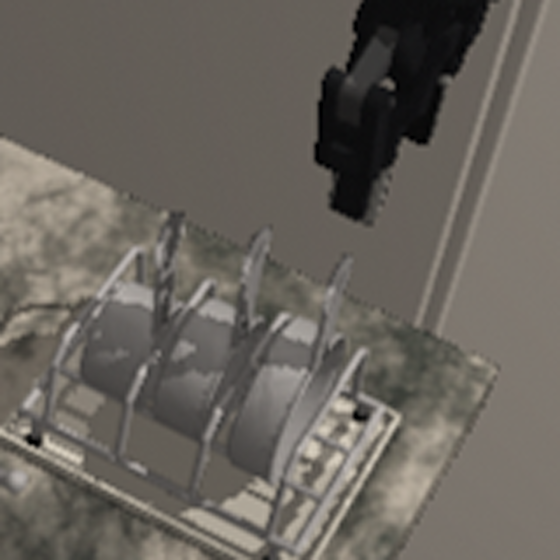

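Fingers (355,190) sit above the large cup's handle (345,265). Descending.

>>> carry_out(moves=[{"dx": 0,"dy": 0,"dz": 30,"ax": 0,"ay": 0,"az": 0,"fingers": -0.2},{"dx": 0,"dy": 0,"dz": 55,"ax": 0,"ay": 0,"az": 0,"fingers": -0.2},{"dx": 0,"dy": 0,"dz": 72,"ax": 0,"ay": 0,"az": 0,"fingers": -0.2},{"dx": 0,"dy": 0,"dz": 72,"ax": 0,"ay": 0,"az": 0,"fingers": -0.2}])

```text
time: 2.57
position: [0.4393, -0.0916, 0.1642]
tool_rot: [-0.001, -0.0, 1.0, 0.0]
wrist_force: [-0.1, 0.1, -0.2]
width: 0.0512
finger_force: 0.0
```

Run:
```python
from h import *
c=cap('top'); save(c,'a2.png',(310,180,410,300),5); s=sensors.sense(); print(s['position'],s['wrist_force'])
```

```text
[ 0.43991188 -0.09198463  0.16562086] [ 0.24796783 -1.18650772  0.29303688]
```

>>> carry_out(moves=[{"dx": -3,"dy": -6,"dz": 0,"ax": 0,"ay": 0,"az": 0,"fingers": -0.2},{"dx": -3,"dy": -6,"dz": 0,"ax": 0,"ay": 0,"az": 0,"fingers": 0.5},{"dx": -3,"dy": -6,"dz": 0,"ax": 0,"ay": 0,"az": 0,"fingers": 1},{"dx": -3,"dy": -6,"dz": 0,"ax": 0,"ay": 0,"az": 0,"fingers": 1},{"dx": -3,"dy": -6,"dz": 0,"ax": 0,"ay": 0,"az": 0,"fingers": 1}], grip_force=40)

```text
time: 3.03
position: [0.4436, -0.0992, 0.1665]
tool_rot: [0.001, 0.0, 1.0, -0.001]
wrist_force: [-1.1, -1.1, 12.9]
width: 0.0036
finger_force: 6.4
```

Run:
```python
from h import *
c=cap('scene'); t=cap('top')
f=lambda c,r:cv2.resize(c['color'][r[1]:r[3],r[0]:r[2],::-1],(400,400),interpolation=cv2.INTER_CUBIC)
cv2.imwrite('pics/a3.png',np.hstack([f(c,(350,140,470,260)),f(t,(320,200,410,290))])); s=sensors.sense(); print(s['position'],s['wrist_force'],s['width'],s['finger_force'])
```

```text
[ 0.44376768 -0.09940521  0.16661876] [-2.35961295 -1.26172493 12.15248487] 0.00045775500141050746 7.29105033678934
```

View pics/a3.png

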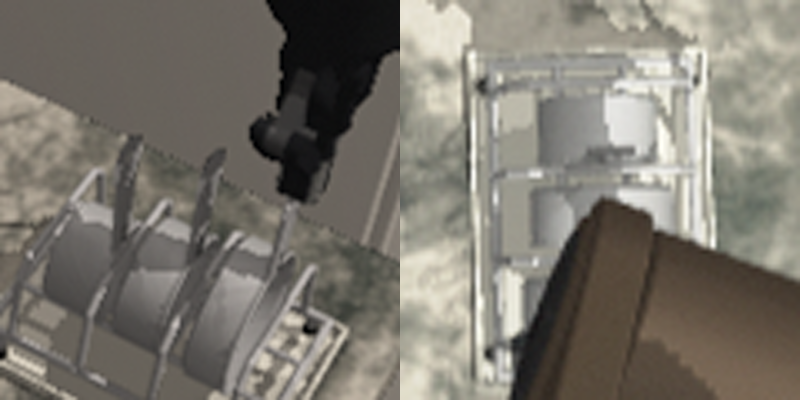

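Run:
```python
from h import *
c=cap('scene')
for X in [(.4437,-.0994,.1556),(.4437,-.0994,.166),(.448,-.098,.187),(.448,-.098,.173)]:
    p=proj(c,X)[0]; print(X,p.round(1),((p-[350,140])/.3).round(0))
P=cloud(c)
for v in range(180,224,2):
    print(v,[tuple(P[v,u].round(3)) for u in (430,434,437,440,444)])
```

```text
(0.4437, -0.0994, 0.1556) [436.5 206.3] [288. 221.]
(0.4437, -0.0994, 0.166) [437.5 202.4] [292. 208.]
(0.448, -0.098, 0.187) [436.8 193.9] [289. 180.]
(0.448, -0.098, 0.173) [435.5 199.3] [285. 198.]
180 [(np.float64(0.446), np.float64(-0.04), np.float64(0.276)), (np.float64(0.441), np.float64(-0.041), np.float64(0.278)), (np.float64(0.437), np.float64(-0.042), np.float64(0.279)), (np.float64(0.436), np.float64(-0.054), np.float64(0.269)), (np.float64(0.43), np.float64(-0.055), np.float64(0.272))]
182 [(np.float64(0.445), np.float64(-0.039), np.float64(0.273)), (np.float64(0.439), np.float64(-0.039), np.float64(0.277)), (np.float64(0.436), np.float64(-0.041), np.float64(0.276)), (np.float64(0.432), np.float64(-0.042), np.float64(0.278)), (np.float64(0.43), np.float64(-0.055), np.float64(0.268))]
184 [(np.float64(0.445), np.float64(-0.038), np.float64(0.27)), (np.float64(0.439), np.float64(-0.038), np.float64(0.273)), (np.float64(0.434), np.float64(-0.038), np.float64(0.276)), (np.float64(0.431), np.float64(-0.04), np.float64(0.276)), (np.float64(0.43), np.float64(-0.058), np.float64
[... 5075 characters left out ...]
at64(-0.203), np.float64(0.001)), (np.float64(0.451), np.float64(-0.207), np.float64(0.001))]
220 [(np.float64(0.448), np.float64(-0.094), np.float64(0.12)), (np.float64(0.453), np.float64(-0.138), np.float64(0.068)), (np.float64(0.447), np.float64(-0.138), np.float64(0.072)), (np.float64(0.457), np.float64(-0.199), np.float64(-0.001)), (np.float64(0.435), np.float64(-0.142), np.float64(0.076))]
222 [(np.float64(0.447), np.float64(-0.093), np.float64(0.116)), (np.float64(0.452), np.float64(-0.138), np.float64(0.063)), (np.float64(0.446), np.float64(-0.14), np.float64(0.065)), (np.float64(0.454), np.float64(-0.193), np.float64(0.0)), (np.float64(0.434), np.float64(-0.141), np.float64(0.072))]
```

>>> carry_out(moves=[{"dx": 0,"dy": 0,"dz": -30,"ax": 0,"ay": 0,"az": 0,"fingers": 1},{"dx": 0,"dy": 0,"dz": -30,"ax": 0,"ay": 0,"az": 0,"fingers": 1}])

```text
time: 3.35
position: [0.4442, -0.0994, 0.1988]
tool_rot: [0.002, 0.0, 1.0, -0.001]
wrist_force: [-0.6, -0.5, 0.5]
width: -0.0003
finger_force: 0.0
```

```bash
cat > tip.py <<'E'
from h import *
def tips():
    c=cap('scene'); s=sensors.sense(); P=cloud(c); p=s['position']
    print(p.round(4),'w',s['width'].round(4),s['wrist_force'].round(1))
    m=(c['depth']>0)&(abs(P[...,0]-p[0])<.03)&(abs(P[...,1]-p[1])<.07)&(P[...,2]>p[2]-.03)&(c['color'].max(2)<70)
    q=P[m]; print('tip z 1..10%%',np.percentile(q[:,2],[0,1,3,10]).round(4)); k=q[q[:,2]<np.percentile(q[:,2],4)]; print(k.round(3)[:8].tolist())
    return c,P
if __name__=='__main__':
    c,P=tips()
    print(proj(c,[(.439,-.06,.225),(.439,-.06,.255)]))
    m=(c['depth']>0)&(P[...,0]>.4)&(P[...,0]<.47)&(P[...,1]>-.13)&(P[...,1]<-.07)&(P[...,2]>.115)&(P[...,2]<.2)&(c['color'].max(2)>70)
    q=P[m]; print('handle',q.min(0),q.max(0),np.median(q,0))
E
python3 tip.py
```

```text
Traceback (most recent call last):
  File "tip.py", line 9, in <module>
    c,P=tips()
        ~~~~^^
  File "tip.py", line 4, in tips
    print(p.round(4),'w',s['width'].round(4),s['wrist_force'].round(1))
                         ^^^^^^^^^^^^^^^^
AttributeError: 'float' object has no attribute 'round'
```

```bash
sed -i "s/s\['width'\].round(4)/round(s['width'],4)/" tip.py; python3 tip.py
```

```text
[ 0.4432 -0.099   0.1961] w 0.0002 [-1.  -0.4  0.2]
tip z 1..10%% [0.219  0.2323 0.2681 0.3054]
[[0.458, -0.083, 0.279], [0.442, -0.085, 0.278], [0.447, -0.1, 0.259], [0.441, -0.084, 0.277], [0.44, -0.083, 0.278], [0.443, -0.093, 0.265], [0.444, -0.1, 0.258], [0.438, -0.082, 0.278]]
[[435.23931804 195.83581639]
 [438.306536   182.98534288]]
handle [ 0.44339933 -0.1233014   0.11574064] [ 0.44825805 -0.09317791  0.18403534] [ 0.44507466 -0.10183374  0.15721286]
```

>>> carry_out(moves=[{"dx": 3,"dy": 1,"dz": 0,"ax": 0,"ay": 0,"az": 0,"fingers": -0.2},{"dx": 3,"dy": 1,"dz": 0,"ax": 0,"ay": 0,"az": 0,"fingers": -0.2},{"dx": 3,"dy": 1,"dz": 0,"ax": 0,"ay": 0,"az": 0,"fingers": -0.2},{"dx": 3,"dy": 1,"dz": 0,"ax": 0,"ay": 0,"az": 0,"fingers": -0.2},{"dx": 3,"dy": 1,"dz": 30,"ax": 0,"ay": 0,"az": 0,"fingers": -0.2},{"dx": 3,"dy": 1,"dz": 60,"ax": 0,"ay": 0,"az": 0,"fingers": -0.2},{"dx": 3,"dy": 1,"dz": 60,"ax": 0,"ay": 0,"az": 0,"fingers": -0.2}])

```text
time: 4.03
position: [0.4379, -0.0973, 0.1315]
tool_rot: [-0.003, 0.0, 1.0, 0.001]
wrist_force: [1.0, -0.1, -0.2]
width: 0.0513
finger_force: 0.1
```

Run:
```python
from h import *
c=cap('scene'); save(c,'a4.png',(350,120,490,260),3.5); s=sensors.sense(); print(s['position'],s['wrist_force'],s['width'])
```

```text
[ 0.43873738 -0.0975156   0.13357245] [ 0.02350275 -0.15775298  0.80640943] 0.05133012453902239
```

View pics/a4.png

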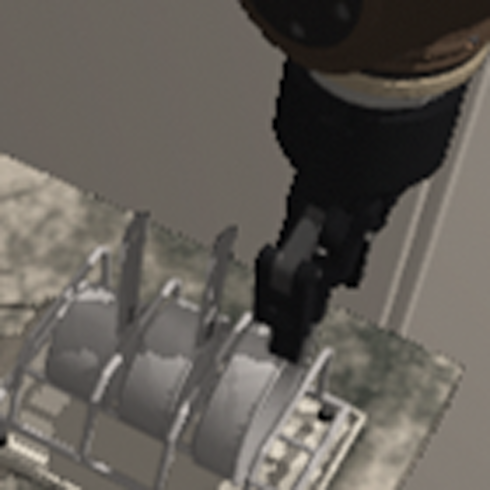

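The near finger (290,330) now overlaps the handle's full straight top. Closing.

>>> carry_out(moves=[{"dx": 0,"dy": 0,"dz": 3,"ax": 0,"ay": 0,"az": 0,"fingers": 0.3},{"dx": 0,"dy": 0,"dz": 3,"ax": 0,"ay": 0,"az": 0,"fingers": 1},{"dx": 0,"dy": 0,"dz": 3,"ax": 0,"ay": 0,"az": 0,"fingers": 1},{"dx": 0,"dy": 0,"dz": 3,"ax": 0,"ay": 0,"az": 0,"fingers": 1},{"dx": 0,"dy": 0,"dz": 3,"ax": 0,"ay": 0,"az": 0,"fingers": 1}], grip_force=40)

```text
time: 4.5
position: [0.4402, -0.098, 0.133]
tool_rot: [0.001, 0.0, 1.0, -0.0]
wrist_force: [0.4, -0.1, 3.5]
width: 0.0228
finger_force: 39.8
```

>>> carry_out(moves=[{"dx": 0,"dy": 0,"dz": -30,"ax": 0,"ay": 0,"az": 0,"fingers": 1},{"dx": 0,"dy": 0,"dz": -65,"ax": 0,"ay": 0,"az": 0,"fingers": 1},{"dx": 0,"dy": 0,"dz": -100,"ax": 0,"ay": 0,"az": 0,"fingers": 1},{"dx": 5,"dy": 30,"dz": -100,"ax": 0,"ay": 0,"az": 0,"fingers": 1},{"dx": 5,"dy": 65,"dz": -100,"ax": 0,"ay": 0,"az": 1,"fingers": 1},{"dx": 5,"dy": 100,"dz": -100,"ax": 0,"ay": 0,"az": 2,"fingers": 1},{"dx": 5,"dy": 125,"dz": -100,"ax": 0,"ay": 0,"az": 3.6,"fingers": 1},{"dx": 5,"dy": 125,"dz": -100,"ax": 0,"ay": 0,"az": 3.6,"fingers": 1}])

```text
time: 5.17
position: [0.4344, 0.0303, 0.2327]
tool_rot: [0.0, 0.031, 1.0, 0.0]
wrist_force: [0.5, 0.2, -2.3]
width: 0.0231
finger_force: 39.9
```

```bash
cat > cup.py <<'E'
from h import *
def meas(lo=-.3,save_as=None):
    s=sensors.sense(); p=s['position']; out={}
    print('tcp',p.round(4),'F',s['wrist_force'].round(1),'w',round(s['width'],4),'q',s['tool_rot'].round(3),'t',round(s['time'],2))
    for n in('scene','top'):
        c=cap(n); P=cloud(c); col=c['color'].astype(int)
        m=(c['depth']>0)&(abs(P[...,0]-p[0])<.05)&(abs(P[...,1]-p[1])<.03)&(P[...,2]>p[2]-.07)&(P[...,2]<p[2]+.08)&(col.max(2)>75)&(np.ptp(col,axis=2)<35)
        q=P[m]; out[n]=(c,P,q)
        if len(q)<8: print(n,len(q)); continue
        for a in np.arange(p[2]-.07,p[2]+.08,.012):
            k=q[(q[:,2]>=a)&(q[:,2]<a+.012)]
            if len(k)>2: print(n,'z%.3f n%d x %.4f..%.4f y %.4f..%.4f'%(k[:,2].mean(),len(k),*np.percentile(k[:,0],[5,95]),*np.percentile(k[:,1],[2,98])))
        print(n,'zmax',q[:,2].max().round(4))
    return out
if __name__=='__main__': 
    o=meas(); np.savez('last.npz',**o['scene'][0]); save(o['scene'][0],'b1.png',(300,120,460,260),4)
E
python3 cup.py
```

```text
tcp [0.4344 0.0303 0.2327] F [ 0.5  0.2 -2.3] w 0.0231 q [0.    0.031 1.    0.   ] t 5.17
scene z0.197 n9 x 0.4487..0.4677 y 0.0543..0.0601
scene z0.206 n408 x 0.4419..0.4655 y 0.0146..0.0594
scene z0.215 n37 x 0.4381..0.4596 y 0.0262..0.0442
scene z0.228 n20 x 0.4387..0.4424 y 0.0335..0.0421
scene z0.255 n23 x 0.4209..0.4382 y 0.0170..0.0548
scene z0.264 n31 x 0.4206..0.4257 y 0.0144..0.0505
scene z0.276 n37 x 0.4204..0.4260 y 0.0146..0.0500
scene z0.287 n17 x 0.4196..0.4414 y 0.0139..0.0520
scene z0.295 n3 x 0.4177..0.4187 y 0.0080..0.0153
scene zmax 0.2957
top z0.170 n7 x 0.4675..0.4701 y 0.0152..0.0584
top z0.182 n4 x 0.4681..0.4701 y 0.0231..0.0580
top z0.196 n9 x 0.4645..0.4690 y 0.0003..0.0585
top z0.205 n36 x 0.4649..0.4691 y 0.0043..0.0531
top zmax 0.2102
```

View pics/b1.png

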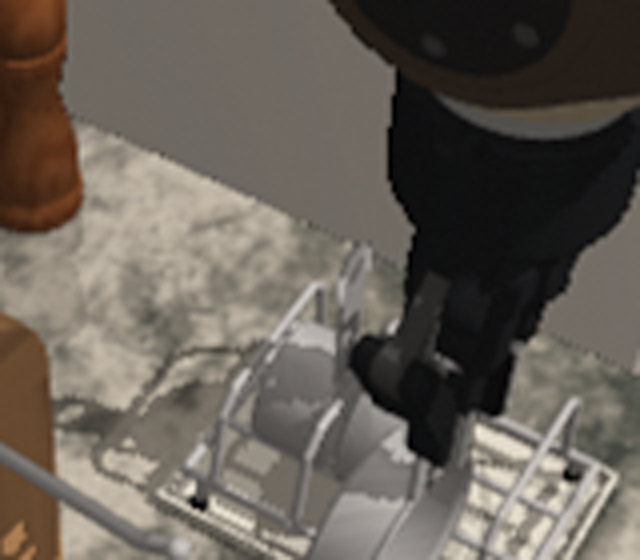

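The large cup is held by the edges (handle at about (425,480)), upright; eye is about 39 mm above and 8 mm ahead of the reported TCP. Moving in front of the ball.

>>> carry_out(moves=[{"dx": -10,"dy": 30,"dz": 0,"ax": 0,"ay": 0,"az": 0,"fingers": 1},{"dx": -20,"dy": 60,"dz": 0,"ax": 0,"ay": 0,"az": 0,"fingers": 1},{"dx": -26,"dy": 86,"dz": 0,"ax": 0,"ay": 0,"az": 0,"fingers": 1},{"dx": -26,"dy": 86,"dz": 15,"ax": 0,"ay": 0,"az": 0,"fingers": 1},{"dx": -26,"dy": 86,"dz": 33,"ax": 0,"ay": 0,"az": 0,"fingers": 1},{"dx": -26,"dy": 86,"dz": 33,"ax": 0,"ay": 0,"az": 0,"fingers": 1},{"dx": -26,"dy": 86,"dz": 33,"ax": 0,"ay": 0,"az": 0,"fingers": 1}])

```text
time: 5.85
position: [0.4663, 0.1104, 0.199]
tool_rot: [-0.001, 0.032, 0.999, -0.0]
wrist_force: [0.0, -0.4, -1.0]
width: 0.0226
finger_force: 40.1
```

Run:
```python
from cup import *
o=meas()
for i in range(4):
    o2=cap('top'); print(sensors.sense()['position'].round(4),sensors.sense()['wrist_force'].round(1))
f=lambda c,r:cv2.resize(c['color'][r[1]:r[3],r[0]:r[2],::-1],(400,400),interpolation=cv2.INTER_CUBIC)
s=o['scene'][0];t=o['top'][0]
np.savez('ls.npz',**s);np.savez('lt.npz',**t)
cv2.imwrite('pics/b2.png',np.hstack([f(s,(290,190,390,290)),f(t,(230,180,310,260))]))
print('eye expected px',proj(s,[(.4745,.1145,.2385)]),'ball',proj(s,[(.498,.1132,.2235)]))
```

```text
tcp [0.4663 0.1104 0.199 ] F [ 0.  -0.4 -1. ] w 0.0226 q [-0.001  0.032  0.999 -0.   ] t 5.85
scene z0.164 n17 x 0.4701..0.5003 y 0.0809..0.1403
scene z0.172 n356 x 0.4725..0.4973 y 0.0895..0.1398
scene z0.181 n26 x 0.4701..0.4937 y 0.1101..0.1216
scene z0.193 n9 x 0.4708..0.4738 y 0.1192..0.1213
scene z0.221 n18 x 0.4527..0.5138 y 0.0947..0.1331
scene z0.231 n38 x 0.4527..0.4593 y 0.0949..0.1355
scene z0.243 n30 x 0.4524..0.4572 y 0.0934..0.1302
scene z0.254 n23 x 0.4513..0.4559 y 0.0932..0.1345
scene z0.262 n3 x 0.4500..0.4513 y 0.0889..0.0988
scene zmax 0.2622
top 0
[0.4669 0.1106 0.2002] [-0.1 -1.2 -1.9]
[0.4668 0.1108 0.2001] [-0.2  0.6 -2. ]
[0.4667 0.1109 0.2   ] [-0.6  0.1 -1.9]
[0.4667 0.111  0.1999] [ 0.1 -0.6 -0.7]
eye expected px [[357.75251574 259.57231692]] ball [[343.81557648 257.05771439]]
```

View pics/b2.png

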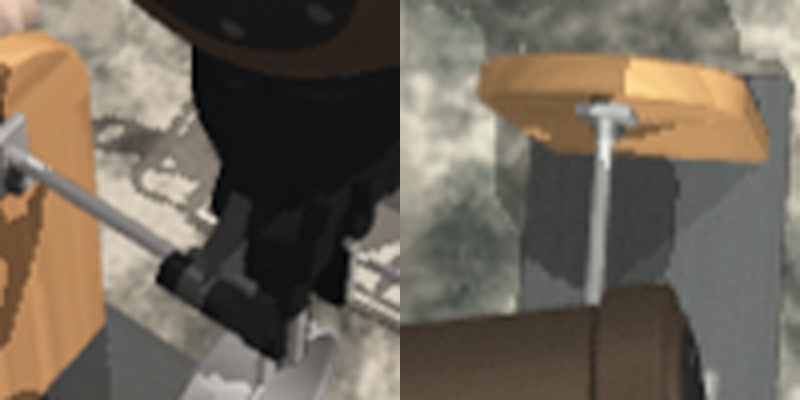

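>>> carry_out(moves=[{"dx": 0,"dy": 4,"dz": 8,"ax": 0,"ay": 0,"az": 0,"fingers": 1},{"dx": 0,"dy": 4,"dz": 15,"ax": 0,"ay": 0,"az": 0,"fingers": 1},{"dx": 0,"dy": 4,"dz": 15,"ax": 0,"ay": 0,"az": 0,"fingers": 1},{"dx": -6,"dy": 4,"dz": 15,"ax": 0,"ay": 0,"az": 0,"fingers": 1},{"dx": -11,"dy": 4,"dz": 15,"ax": 0,"ay": 0,"az": 0,"fingers": 1},{"dx": -15,"dy": 4,"dz": 15,"ax": 0,"ay": 0,"az": 0,"fingers": 1},{"dx": -18,"dy": 4,"dz": 15,"ax": 0,"ay": 0,"az": 0,"fingers": 1}])

```text
time: 6.73
position: [0.4854, 0.1141, 0.1843]
tool_rot: [0.0, 0.032, 0.999, 0.0]
wrist_force: [0.4, 0.3, -1.7]
width: 0.0228
finger_force: 40.1
```

Run:
```python
from cup import *
for i in range(3):
    cap('top'); s=sensors.sense(); print(s['position'].round(4),s['wrist_force'].round(1),s['ft_torque'].round(2))
```

```text
[0.4857 0.114  0.1843] [ 0.5 -0.3 -2.1] [ 0.    0.   -0.02]
[0.4852 0.1141 0.1842] [ 0.4 -0.  -1.4] [0.02 0.03 0.02]
[0.4848 0.114  0.1842] [-0.2  0.7 -1.6] [-0.02  0.   -0.03]
```

>>> carry_out(moves=[{"dx": -2,"dy": 0,"dz": 0,"ax": 0,"ay": 0,"az": 0,"fingers": 1},{"dx": -4,"dy": 0,"dz": 0,"ax": 0,"ay": 0,"az": 0,"fingers": 1},{"dx": -6,"dy": 0,"dz": 0.5,"ax": 0,"ay": 0,"az": 0,"fingers": 1},{"dx": -7,"dy": 0,"dz": 1,"ax": 0,"ay": 0,"az": 0,"fingers": 1}])

```text
time: 7.22
position: [0.4919, 0.1137, 0.1832]
tool_rot: [0.0, 0.032, 0.999, 0.0]
wrist_force: [-0.5, 0.1, -1.6]
width: 0.0228
finger_force: 40.1
```

```bash
cat > f.py <<'E'
from cup import *
L=[]
for i in range(3):
    cap('top'); s=sensors.sense(); L.append(np.r_[s['position']*1e3,s['wrist_force'],s['ft_torque']])
print(np.array(L).mean(0).round(2),round(s['width'],4),s['time'])
E
python3 f.py
```

```text
[ 4.9170e+02  1.1365e+02  1.8309e+02 -1.5000e-01  6.0000e-02 -1.8400e+00
 -3.0000e-02  1.0000e-02  4.0000e-02] 0.0234 7.3667
```

>>> carry_out(moves=[{"dx": -4,"dy": 0,"dz": 1,"ax": 0,"ay": 0,"az": 0,"fingers": 1},{"dx": -8,"dy": 0,"dz": 3,"ax": 0,"ay": 0,"az": 0,"fingers": 1},{"dx": -13,"dy": 0,"dz": 5.5,"ax": 0,"ay": 0,"az": 0,"fingers": 1},{"dx": -18,"dy": 0,"dz": 7.5,"ax": 0,"ay": 0,"az": 0,"fingers": 1},{"dx": -22,"dy": 0,"dz": 7.5,"ax": 0,"ay": 0,"az": 0,"fingers": 1},{"dx": -22,"dy": 0,"dz": 7.5,"ax": 0,"ay": 0,"az": 0,"fingers": 1}])

```text
time: 7.87
position: [0.5144, 0.1122, 0.1754]
tool_rot: [-0.0, 0.032, 0.999, 0.0]
wrist_force: [-0.5, 0.3, -2.3]
width: 0.023
finger_force: 40.1
```

```bash
python3 f.py
```

```text
[ 5.1363e+02  1.1223e+02  1.7553e+02  1.3000e-01 -8.4000e-01 -2.0600e+00
 -0.0000e+00  1.0000e-02 -0.0000e+00] 0.0229 8.0167
```

>>> carry_out(moves=[{"dx": -6,"dy": 0,"dz": 0,"ax": 0,"ay": 0,"az": 0,"fingers": 1},{"dx": -12,"dy": 0,"dz": 0,"ax": 0,"ay": 0,"az": 0,"fingers": 1},{"dx": -18,"dy": 0,"dz": 0,"ax": 0,"ay": 0,"az": 0,"fingers": 1},{"dx": -24,"dy": 0,"dz": 0,"ax": 0,"ay": 0,"az": 0,"fingers": 1},{"dx": -30,"dy": 0,"dz": 0,"ax": 0,"ay": 0,"az": 0,"fingers": 1},{"dx": -36,"dy": 0,"dz": 0,"ax": 0,"ay": 0,"az": 0,"fingers": 1},{"dx": -42,"dy": 0,"dz": 0,"ax": 0,"ay": 0,"az": 0,"fingers": 1},{"dx": -44,"dy": 0,"dz": 0,"ax": 0,"ay": 0,"az": 0,"fingers": 1}])

```text
time: 8.68
position: [0.5584, 0.1093, 0.1756]
tool_rot: [0.0, 0.032, 0.999, 0.0]
wrist_force: [-0.1, 0.0, -1.9]
width: 0.0231
finger_force: 40.1
```

```bash
python3 f.py
```

```text
[ 5.5779e+02  1.0940e+02  1.7552e+02 -1.4000e-01 -3.4000e-01 -1.6200e+00
 -2.0000e-02  5.0000e-02  1.0000e-02] 0.0228 8.8333
```

>>> carry_out(moves=[{"dx": -1.5,"dy": 0,"dz": 0,"ax": 0,"ay": 0,"az": 0,"fingers": 1},{"dx": -3,"dy": 0,"dz": 0,"ax": 0,"ay": 0,"az": 0,"fingers": 1},{"dx": -4.5,"dy": 0,"dz": 0,"ax": 0,"ay": 0,"az": 0,"fingers": 1},{"dx": -5.5,"dy": 0,"dz": 0,"ax": 0,"ay": 0,"az": 0,"fingers": 1},{"dx": -5.5,"dy": 0,"dz": 0,"ax": 0,"ay": 0,"az": 0,"fingers": 1}])

```text
time: 9.25
position: [0.5631, 0.1091, 0.1757]
tool_rot: [0.0, 0.032, 0.999, 0.0]
wrist_force: [0.1, -0.0, -1.4]
width: 0.0229
finger_force: 40.1
```

```bash
python3 f.py
```

```text
[ 5.6290e+02  1.0912e+02  1.7568e+02  4.0000e-02 -6.0000e-02 -1.5700e+00
 -1.0000e-02  4.0000e-02  0.0000e+00] 0.023 9.4
```

>>> carry_out(moves=[{"dx": -1,"dy": 0,"dz": 0,"ax": 0,"ay": 0,"az": 0,"fingers": 1},{"dx": -2,"dy": 0,"dz": 0,"ax": 0,"ay": 0,"az": 0,"fingers": 1},{"dx": -2,"dy": 0,"dz": 0,"ax": 0,"ay": 0,"az": 0,"fingers": 1}])

```text
time: 9.65
position: [0.5651, 0.109, 0.1757]
tool_rot: [0.0, 0.032, 0.999, 0.0]
wrist_force: [-0.4, 0.4, -2.0]
width: 0.0231
finger_force: 40.1
```

>>> carry_out(moves=[{"dx": -1,"dy": 0,"dz": 0,"ax": 0,"ay": 0,"az": 0,"fingers": 1},{"dx": -1,"dy": 0,"dz": 0,"ax": 0,"ay": 0,"az": 0,"fingers": 1}])

```text
time: 9.82
position: [0.5661, 0.1089, 0.1757]
tool_rot: [0.0, 0.032, 0.999, 0.0]
wrist_force: [-0.8, 0.7, -1.3]
width: 0.0228
finger_force: 40.1
```

```bash
python3 f.py
```

```text
[ 5.6594e+02  1.0892e+02  1.7568e+02 -1.5000e-01  1.5000e-01 -1.4900e+00
  1.0000e-02  4.0000e-02  1.0000e-02] 0.0227 9.9667
```

>>> carry_out(moves=[{"dx": -1,"dy": 0,"dz": 0,"ax": 0,"ay": 0,"az": 0,"fingers": 1},{"dx": -1,"dy": 0,"dz": 0,"ax": 0,"ay": 0,"az": 0,"fingers": 1}])

```text
time: 10.13
position: [0.5671, 0.1088, 0.1757]
tool_rot: [0.0, 0.032, 0.999, 0.0]
wrist_force: [-0.7, -0.4, -1.8]
width: 0.0231
finger_force: 40.1
```

>>> carry_out(moves=[{"dx": -0.7,"dy": 0,"dz": 0,"ax": 0,"ay": 0,"az": 0,"fingers": 1},{"dx": -0.7,"dy": 0,"dz": 0,"ax": 0,"ay": 0,"az": 0,"fingers": 1}])

```text
time: 10.3
position: [0.5676, 0.1088, 0.1757]
tool_rot: [-0.0, 0.032, 0.999, 0.0]
wrist_force: [0.0, 0.6, -0.8]
width: 0.0229
finger_force: 40.1
```

```bash
python3 f.py
```

```text
[ 5.6760e+02  1.0881e+02  1.7568e+02 -2.9000e-01  4.9000e-01 -1.7700e+00
  0.0000e+00  6.0000e-02 -2.0000e-02] 0.0226 10.45
```

>>> carry_out(moves=[{"dx": -1,"dy": 0,"dz": 0,"ax": 0,"ay": 0,"az": 0,"fingers": 1},{"dx": -1,"dy": 0,"dz": 0,"ax": 0,"ay": 0,"az": 0,"fingers": 1}])

```text
time: 10.62
position: [0.5684, 0.1088, 0.1757]
tool_rot: [-0.0, 0.032, 0.999, 0.0]
wrist_force: [-2.7, 0.0, -0.6]
width: 0.0226
finger_force: 40.2
```

```bash
python3 f.py
```

```text
[ 5.6837e+02  1.0878e+02  1.7566e+02 -2.5800e+00  5.9000e-01  2.0000e-02
  1.0000e-02  5.1000e-01  4.0000e-02] 0.0232 10.7667
```

>>> carry_out(moves=[{"dx": 0.5,"dy": 0,"dz": 1,"ax": 0,"ay": 0,"az": 0,"fingers": 1},{"dx": 0.5,"dy": 0,"dz": 2,"ax": 0,"ay": 0,"az": 0,"fingers": 1},{"dx": 0.5,"dy": 0,"dz": 3,"ax": 0,"ay": 0,"az": 0,"fingers": 1},{"dx": 0.5,"dy": 0,"dz": 3,"ax": 0,"ay": 0,"az": 0,"fingers": 1}])

```text
time: 11.1
position: [0.5681, 0.1088, 0.1724]
tool_rot: [-0.0, 0.032, 0.999, 0.0]
wrist_force: [-1.7, -0.2, -2.0]
width: 0.0227
finger_force: 40.1
```

```bash
python3 f.py
```

```text
[ 5.6811e+02  1.0878e+02  1.7251e+02 -1.3900e+00  5.0000e-01 -2.1500e+00
  5.0000e-02  3.1000e-01 -0.0000e+00] 0.023 11.25
```

>>> carry_out(moves=[{"dx": 0,"dy": 0,"dz": 0.7,"ax": 0,"ay": 0,"az": 0,"fingers": 1},{"dx": 0,"dy": 0,"dz": 1.2,"ax": 0,"ay": 0,"az": 0,"fingers": 1},{"dx": 0,"dy": 0,"dz": 1.2,"ax": 0,"ay": 0,"az": 0,"fingers": 1}])

```text
time: 11.5
position: [0.5681, 0.1088, 0.1714]
tool_rot: [-0.0, 0.032, 0.999, 0.0]
wrist_force: [-1.3, -0.7, -1.3]
width: 0.0227
finger_force: 40.1
```

```bash
python3 f.py
```

```text
[ 5.6811e+02  1.0880e+02  1.7146e+02 -1.2900e+00  1.5000e-01 -2.0200e+00
  4.0000e-02  3.5000e-01  3.0000e-02] 0.0229 11.65
```

>>> carry_out(moves=[{"dx": 0,"dy": 0,"dz": 0.7,"ax": 0,"ay": 0,"az": 0,"fingers": 1},{"dx": 0,"dy": 0,"dz": 1.3,"ax": 0,"ay": 0,"az": 0,"fingers": 1},{"dx": 0,"dy": 0,"dz": 1.3,"ax": 0,"ay": 0,"az": 0,"fingers": 1}])

```text
time: 11.9
position: [0.5682, 0.1088, 0.1707]
tool_rot: [0.0, 0.032, 0.999, 0.0]
wrist_force: [-3.5, 0.5, 3.9]
width: 0.0231
finger_force: 40.6
```

```bash
python3 f.py
```

```text
[ 5.6825e+02  1.0882e+02  1.7066e+02 -3.1700e+00 -2.0000e-01  4.9900e+00
 -1.0000e-02  6.0000e-01  1.0000e-02] 0.0227 12.05
```

>>> carry_out(moves=[{"dx": 0,"dy": 0,"dz": -0.7,"ax": 0,"ay": 0,"az": 0,"fingers": 1},{"dx": 0,"dy": 0,"dz": -0.7,"ax": 0,"ay": 0,"az": 0,"fingers": 0.2},{"dx": 0,"dy": 0,"dz": -0.7,"ax": 0,"ay": 0,"az": 0,"fingers": -0.2},{"dx": 0,"dy": 0,"dz": -0.7,"ax": 0,"ay": 0,"az": 0,"fingers": -0.2},{"dx": 0,"dy": 0,"dz": -0.7,"ax": 0,"ay": 0,"az": 0,"fingers": -0.2},{"dx": 0,"dy": 0,"dz": -0.7,"ax": 0,"ay": 0,"az": 0,"fingers": -0.2}])

```text
time: 12.55
position: [0.5682, 0.1088, 0.1708]
tool_rot: [0.0, 0.032, 0.999, 0.0]
wrist_force: [-0.4, -0.0, -0.1]
width: 0.0515
finger_force: 0.0
```

>>> carry_out(moves=[{"dx": 0,"dy": 0,"dz": -30,"ax": 0,"ay": 0,"az": 0,"fingers": -0.2},{"dx": 0,"dy": 0,"dz": -65,"ax": 0,"ay": 0,"az": 0,"fingers": -0.2},{"dx": 0,"dy": 0,"dz": -105,"ax": 0,"ay": 0,"az": 0,"fingers": -0.2},{"dx": 40,"dy": 0,"dz": -105,"ax": 0,"ay": 0,"az": 0,"fingers": -0.2},{"dx": 75,"dy": -20,"dz": -105,"ax": 0,"ay": 0,"az": 0,"fingers": -0.2},{"dx": 75,"dy": -60,"dz": -105,"ax": 0,"ay": 0,"az": 0,"fingers": -0.2},{"dx": 75,"dy": -100,"dz": -105,"ax": 0,"ay": 0,"az": -3.6,"fingers": -0.2},{"dx": 75,"dy": -140,"dz": -105,"ax": 0,"ay": 0,"az": -3.6,"fingers": -0.2}])

```text
time: 13.22
position: [0.4837, -0.0272, 0.2765]
tool_rot: [0.001, -0.002, 1.0, -0.0]
wrist_force: [0.6, 0.3, 0.1]
width: 0.0512
finger_force: 0.0
```

```bash
cat > hang.py <<'E'
from cup import *
def hang():
    s=sensors.sense(); print('tcp',s['position'].round(4),s['wrist_force'].round(1),s['time'])
    for n in('scene','top'):
        c=cap(n); P=cloud(c); col=c['color'].astype(int); np.savez(n+'h.npz',**c)
        g=(c['depth']>0)&(np.ptp(col,axis=2)<40)&(col.max(2)>60)&(P[...,0]>.45)&(P[...,0]<.602)&(P[...,1]>.04)&(P[...,1]<.17)&(P[...,2]>.05)&(P[...,2]<.25)
        q=P[g]
        for a in np.arange(.05,.25,.012):
            k=q[(q[:,2]>=a)&(q[:,2]<a+.012)]
            if len(k)>2: print(n,'z%.3f n%d x %.4f %.4f %.4f y %.4f..%.4f'%(k[:,2].mean(),len(k),*np.percentile(k[:,0],[3,50,97]),*np.percentile(k[:,1],[2,98])))
        b=(c['depth']>0)&(np.ptp(col,axis=2)>45)&(P[...,0]>.57)&(P[...,0]<.63)&(P[...,1]>.06)&(P[...,1]<.15)&(P[...,2]>.06)&(P[...,2]<.235)
        k=P[b]; A=np.c_[k[:,1]-.109,k[:,2]-.2,np.ones(len(k))]; med=np.median(k[:,0]); kk=abs(k[:,0]-med)<.006
        print(n,'board x@',np.linalg.lstsq(A[kk],k[kk,0],rcond=None)[0].round(4))
if __name__=='__main__': hang()
E
python3 hang.py
```

```text
tcp [ 0.4837 -0.0272  0.2765] [0.6 0.3 0.1] 13.2167
scene z0.061 n28 x 0.5503 0.5667 0.6010 y 0.0950..0.1313
scene z0.067 n493 x 0.5494 0.5643 0.5777 y 0.0784..0.1329
scene z0.079 n248 x 0.5507 0.5723 0.5799 y 0.0692..0.1420
scene z0.092 n189 x 0.5515 0.5769 0.5813 y 0.0647..0.1492
scene z0.103 n130 x 0.5531 0.5716 0.6005 y 0.0622..0.1512
scene z0.117 n108 x 0.5551 0.5742 0.6000 y 0.0649..0.1505
scene z0.129 n138 x 0.5592 0.5752 0.5983 y 0.0696..0.1472
scene z0.141 n276 x 0.5609 0.5751 0.5884 y 0.0766..0.1381
scene z0.150 n96 x 0.5611 0.5646 0.5835 y 0.0908..0.1231
scene z0.164 n51 x 0.5632 0.5652 0.5829 y 0.0528..0.1180
scene z0.176 n58 x 0.5655 0.5670 0.5982 y 0.0740..0.1180
scene z0.188 n58 x 0.5671 0.5688 0.5997 y 0.1005..0.1179
scene z0.200 n80 x 0.5695 0.5727 0.6000 y 0.0529..0.1204
scene z0.215 n307 x 0.5140 0.5640 0.5977 y 0.0979..0.1201
scene z0.223 n198 x 0.4941 0.5753 0.5999 y 0.0966..0.1181
scene z0.243 n3 x 0.5995 0.6004 0.6005 y 0.1052..0.1088
scene board x@ [0.0647 0.0024 0.6001]
top z0.060 n15 x 0.5566 0.5660 0.6000 y 0.0862..0.1186
top z0.066 n120 x 0.5561 0.5634 0.6007 y 0.0818..0.1360
top z0.079 n45 x 0.5572 0.5629 0.5716 y 0.0714..0.1443
top z0.091 n18 x 0.5567 0.5644 0.5729 y 0.0643..0.1504
top z0.103 n6 x 0.5582 0.5646 0.5805 y 0.0630..0.1518
top z0.117 n34 x 0.5620 0.5751 0.5896 y 0.0645..0.1506
top z0.129 n80 x 0.5628 0.5787 0.5914 y 0.0681..0.1468
top z0.141 n191 x 0.5648 0.5783 0.5931 y 0.0741..0.1380
top z0.148 n53 x 0.5660 0.5751 0.5904 y 0.0884..0.1120
top z0.164 n7 x 0.5673 0.5674 0.5687 y 0.0988..0.1101
top z0.173 n7 x 0.5686 0.5688 0.5708 y 0.0989..0.1090
top z0.187 n9 x 0.5698 0.5711 0.5717 y 0.0987..0.1155
top z0.202 n18 x 0.5716 0.5729 0.5983 y 0.0959..0.1193
top z0.215 n139 x 0.5173 0.5630 0.5960 y 0.0964..0.1171
top z0.223 n115 x 0.4965 0.5747 0.6002 y 0.0967..0.1166
top z0.234 n7 x 0.6009 0.6012 0.6015 y 0.0973..0.1088
top board x@ [0.054  0.0082 0.602 ]
```

Large cup hangs home (eye about 25 mm from the board, leaning about 0.15 rad, board unmoved). Next, the medium: pick it with the tool tilted 8° so it will lean similarly.

>>> carry_out(moves=[{"dx": -5,"dy": -40,"dz": 10,"ax": 0,"ay": -4,"az": 0,"fingers": -0.2},{"dx": -5,"dy": -72,"dz": 30,"ax": 0,"ay": -8,"az": 0,"fingers": -0.2},{"dx": -5,"dy": -72,"dz": 55,"ax": 0,"ay": -8,"az": 0,"fingers": -0.2},{"dx": -5,"dy": -72,"dz": 65,"ax": 0,"ay": -8,"az": 0,"fingers": -0.2},{"dx": -5,"dy": -72,"dz": 65,"ax": 0,"ay": -8,"az": 0,"fingers": -0.2},{"dx": -5,"dy": -72,"dz": 65,"ax": 0,"ay": -8,"az": 0,"fingers": -0.2}])

```text
time: 13.82
position: [0.4895, -0.0979, 0.2109]
tool_rot: [0.069, 0.0, 0.998, 0.0]
wrist_force: [0.6, 0.5, 0.6]
width: 0.051
finger_force: 0.0
```

```bash
cat > fing.py <<'E'
from h import *
for n in('scene','top'):
    c=cap(n); s=sensors.sense(); P=cloud(c); p=s['position']; col=c['color']
    m=(c['depth']>0)&(abs(P[...,0]-p[0])<.045)&(abs(P[...,1]-p[1])<.06)&(P[...,2]>p[2]-.01)&(P[...,2]<p[2]+.1)&(col.max(2)<75)
    q=P[m]; print(n,p.round(4),s['tool_rot'].round(3),s['wrist_force'].round(1))
    for a in np.arange(p[2]-.01,p[2]+.1,.008):
        k=q[(q[:,2]>=a)&(q[:,2]<a+.008)]
        if len(k)>2: print('z%.3f n%d x %.4f..%.4f y %.4f..%.4f'%(k[:,2].mean(),len(k),*np.percentile(k[:,0],[3,97]),*np.percentile(k[:,1],[3,97])))
    h=(c['depth']>0)&(P[...,0]>.47)&(P[...,0]<.55)&(P[...,1]>-.13)&(P[...,1]<-.07)&(P[...,2]>.11)&(P[...,2]<.2)&(col.max(2)>75)
    q=P[h]
    for lo,hi in((.475,.51),(.515,.55)):
        k=q[(q[:,0]>lo)&(q[:,0]<hi)]
        if len(k)>3: print('handle x',np.percentile(k[:,0],[5,50,95]).round(4),'y',np.percentile(k[:,1],[2,98]).round(4),'ztop',k[:,2].max().round(4))
E
python3 fing.py
```

```text
scene [ 0.4898 -0.0978  0.2115] [ 0.07   0.     0.998 -0.   ] [-0.5 -0.1  0. ]
z0.232 n7 x 0.4759..0.4915 y -0.1242..-0.0649
z0.238 n28 x 0.4740..0.4945 y -0.1246..-0.0583
z0.245 n46 x 0.4721..0.4927 y -0.1229..-0.0573
z0.254 n59 x 0.4708..0.4911 y -0.1234..-0.0576
z0.260 n13 x 0.4689..0.4847 y -0.1226..-0.0565
z0.271 n4 x 0.4667..0.4692 y -0.1175..-0.0590
z0.278 n29 x 0.4647..0.4863 y -0.1304..-0.0398
z0.285 n99 x 0.4648..0.4869 y -0.0644..-0.0388
z0.294 n51 x 0.4595..0.4853 y -0.1164..-0.0380
z0.301 n55 x 0.4574..0.4745 y -0.1175..-0.0429
z0.308 n51 x 0.4567..0.4907 y -0.1109..-0.0395
handle x [0.4879 0.4886 0.4911] y [-0.1105 -0.087 ] ztop 0.1789
handle x [0.5318 0.5326 0.5353] y [-0.1025 -0.0788] ztop 0.1717
top [ 0.4899 -0.0978  0.2118] [ 0.07   0.     0.998 -0.   ] [ 0.3 -0.5  1.1]
z0.288 n3 x 0.4909..0.4926 y -0.0467..-0.0416
z0.292 n8 x 0.4876..0.4909 y -0.0501..-0.0402
z0.303 n6 x 0.4891..0.4892 y -0.0474..-0.0391
handle x [0.5341 0.5352 0.5375] y [-0.1019 -0.0799] ztop 0.1739
```

>>> carry_out(moves=[{"dx": 4.2,"dy": -1,"dz": 30,"ax": 0,"ay": 0,"az": 0,"fingers": -0.2},{"dx": 8.4,"dy": -1,"dz": 60,"ax": 0,"ay": 0,"az": 0,"fingers": -0.2},{"dx": 11.8,"dy": -1,"dz": 84,"ax": 0,"ay": 0,"az": 0,"fingers": -0.2},{"dx": 11.8,"dy": -1,"dz": 84,"ax": 0,"ay": 0,"az": 0,"fingers": -0.2},{"dx": 11.8,"dy": -1,"dz": 84,"ax": 0,"ay": 0,"az": 0,"fingers": 0.3},{"dx": 11.8,"dy": -1,"dz": 84,"ax": 0,"ay": 0,"az": 0,"fingers": 1},{"dx": 11.8,"dy": -1,"dz": 84,"ax": 0,"ay": 0,"az": 0,"fingers": 1},{"dx": 11.8,"dy": -1,"dz": 84,"ax": 0,"ay": 0,"az": 0,"fingers": 1}], grip_force=40)

```text
time: 14.58
position: [0.4901, -0.0993, 0.1278]
tool_rot: [0.071, 0.0, 0.997, -0.0]
wrist_force: [-1.2, 2.5, 7.2]
width: 0.0229
finger_force: 39.3
```

>>> carry_out(moves=[{"dx": -4.2,"dy": 0,"dz": -30,"ax": 0,"ay": 0,"az": 0,"fingers": 1},{"dx": -9,"dy": 0,"dz": -64,"ax": 0,"ay": 0,"az": 0,"fingers": 1},{"dx": -13.9,"dy": 0,"dz": -99,"ax": 0,"ay": 0,"az": 0,"fingers": 1},{"dx": 0,"dy": 30,"dz": -100,"ax": 0,"ay": 0,"az": 0,"fingers": 1},{"dx": 15,"dy": 60,"dz": -102,"ax": 0,"ay": 2,"az": 0,"fingers": 1},{"dx": 30,"dy": 95,"dz": -105,"ax": 0,"ay": 5,"az": 0,"fingers": 1},{"dx": 30,"dy": 125,"dz": -105,"ax": 0,"ay": 8,"az": 0,"fingers": 1},{"dx": 30,"dy": 125,"dz": -105,"ax": 0,"ay": 8,"az": 0,"fingers": 1}])

```text
time: 15.25
position: [0.4451, 0.0294, 0.2271]
tool_rot: [-0.0, -0.001, 1.0, 0.0]
wrist_force: [0.2, -0.7, -2.0]
width: 0.0227
finger_force: 40.0
```

>>> carry_out(moves=[{"dx": 0,"dy": 30,"dz": 0,"ax": 0,"ay": 0,"az": 2,"fingers": 1},{"dx": 0,"dy": 60,"dz": 10,"ax": 0,"ay": 0,"az": 3.6,"fingers": 1},{"dx": 0,"dy": 86,"dz": 20,"ax": 0,"ay": 0,"az": 3.6,"fingers": 1},{"dx": 0,"dy": 86,"dz": 25,"ax": 0,"ay": 0,"az": 3.6,"fingers": 1},{"dx": 0,"dy": 86,"dz": 25,"ax": 0,"ay": 0,"az": 3.6,"fingers": 1},{"dx": 0,"dy": 86,"dz": 25,"ax": 0,"ay": 0,"az": 3.6,"fingers": 1}])

```text
time: 15.75
position: [0.4452, 0.1114, 0.2012]
tool_rot: [0.0, 0.032, 1.0, -0.0]
wrist_force: [-0.7, -0.5, -0.8]
width: 0.0226
finger_force: 40.2
```

```bash
python3 - <<'E'
from cup import *
o=meas(); 
for n in o:
    c,P,_=o[n]; p=sensors.sense()['position']; col=c['color'].astype(int)
    m=(c['depth']>0)&(P[...,0]>p[0]-.05)&(P[...,0]<p[0]+.06)&(abs(P[...,1]-p[1])<.055)&(P[...,2]>.05)&(P[...,2]<p[2])&(col.max(2)>75)&(np.ptp(col,axis=2)<35)
    q=P[m]
    for a in np.arange(.06,p[2],.012):
        k=q[(q[:,2]>=a)&(q[:,2]<a+.012)]
        if len(k)>2: print(n,'z%.3f n%d x %.4f..%.4f y %.4f..%.4f'%(k[:,2].mean(),len(k),*np.percentile(k[:,0],[2,98]),*np.percentile(k[:,1],[1,99])))
save(o['scene'][0],'c1.png',(280,180,400,300),5)
E
python3 f.py
```

```text
tcp [0.4452 0.1114 0.2012] F [-0.7 -0.5 -0.8] w 0.0226 q [ 0.     0.032  1.    -0.   ] t 15.75
scene z0.153 n26 x 0.4436..0.4696 y 0.0816..0.1414
scene z0.163 n354 x 0.4403..0.4684 y 0.0867..0.1406
scene z0.170 n144 x 0.4392..0.4628 y 0.1006..0.1292
scene z0.185 n42 x 0.4403..0.4440 y 0.1043..0.1225
scene z0.196 n10 x 0.4432..0.4465 y 0.1193..0.1226
scene z0.224 n28 x 0.4324..0.4950 y 0.0964..0.1354
scene z0.232 n40 x 0.4314..0.4447 y 0.0955..0.1368
scene z0.245 n31 x 0.4314..0.4366 y 0.0958..0.1318
scene z0.256 n22 x 0.4305..0.4344 y 0.0951..0.1351
scene z0.265 n5 x 0.4289..0.4321 y 0.0888..0.1337
scene zmax 0.2669
top 0
scene z0.095 n68 x 0.4293..0.4534 y 0.0991..0.1215
scene z0.100 n384 x 0.4290..0.4531 y 0.0860..0.1386
scene z0.113 n122 x 0.4297..0.4508 y 0.0791..0.1488
scene z0.126 n95 x 0.4311..0.4627 y 0.0757..0.1516
scene z0.138 n113 x 0.4345..0.4659 y 0.0767..0.1527
scene z0.150 n169 x 0.4353..0.4689 y 0.0786..0.1504
scene z0.163 n399 x 0.4382..0.4696 y 0.0855..0.1424
scene z0.171 n108 x 0.4387..0.4625 y 0.0994..0.1290
scene z0.185 n43 x 0.4400..0.4443 y 0.1040..0.1228
scene z0.197 n8 x 0.4432..0.4466 y 0.1190..0.1226
top z0.129 n3 x 0.4516..0.4600 y 0.0746..0.0748
top z0.134 n4 x 0.4562..0.4647 y 0.0742..0.0762
[ 4.4547e+02  1.1105e+02  2.0140e+02 -4.0000e-02 -2.0000e-01 -1.4700e+00
  0.0000e+00  3.0000e-02 -1.0000e-02] 0.0226 16.0
```

>>> carry_out(moves=[{"dx": -8,"dy": 5.4,"dz": 8,"ax": 0,"ay": 0,"az": 0,"fingers": 1},{"dx": -16,"dy": 5.4,"dz": 15,"ax": 0,"ay": 0,"az": 0,"fingers": 1},{"dx": -24,"dy": 5.4,"dz": 15,"ax": 0,"ay": 0,"az": 0,"fingers": 1},{"dx": -32,"dy": 5.4,"dz": 15,"ax": 0,"ay": 0,"az": 0,"fingers": 1},{"dx": -34,"dy": 5.4,"dz": 15,"ax": 0,"ay": 0,"az": 0,"fingers": 1},{"dx": -34,"dy": 5.4,"dz": 15,"ax": 0,"ay": 0,"az": 0,"fingers": 1}])

```text
time: 16.5
position: [0.4802, 0.115, 0.1857]
tool_rot: [-0.0, 0.032, 0.999, 0.0]
wrist_force: [-1.2, -1.1, -1.6]
width: 0.0231
finger_force: 40.2
```

```bash
python3 f.py
```

```text
[ 4.7939e+02  1.1506e+02  1.8582e+02 -4.6000e-01 -1.9000e-01 -1.7200e+00
  2.0000e-02  1.0000e-02 -2.0000e-02] 0.0225 16.65
```

>>> carry_out(moves=[{"dx": -4,"dy": -0.5,"dz": -0.5,"ax": 0,"ay": 0,"az": 0,"fingers": 1},{"dx": -7,"dy": -0.5,"dz": -0.5,"ax": 0,"ay": 0,"az": 0,"fingers": 1},{"dx": -9.5,"dy": -0.5,"dz": -0.5,"ax": 0,"ay": 0,"az": 0,"fingers": 1},{"dx": -12,"dy": -0.5,"dz": -0.5,"ax": 0,"ay": 0,"az": 0,"fingers": 1},{"dx": -14,"dy": -0.5,"dz": 0.5,"ax": 0,"ay": 0,"az": 0,"fingers": 1},{"dx": -14,"dy": -0.5,"dz": 0.5,"ax": 0,"ay": 0,"az": 0,"fingers": 1}])

```text
time: 17.15
position: [0.4937, 0.1137, 0.1852]
tool_rot: [0.0, 0.032, 0.999, 0.0]
wrist_force: [0.2, 0.1, -1.7]
width: 0.0228
finger_force: 40.2
```

```bash
python3 f.py
```

```text
[ 4.9333e+02  1.1370e+02  1.8524e+02 -4.4000e-01  1.1000e-01 -1.8000e+00
  3.0000e-02  3.0000e-02 -2.0000e-02] 0.0229 17.3
```

>>> carry_out(moves=[{"dx": -4,"dy": 0,"dz": 1.2,"ax": 0,"ay": 0,"az": 0,"fingers": 1},{"dx": -8,"dy": 0,"dz": 3.2,"ax": 0,"ay": 0,"az": 0,"fingers": 1},{"dx": -13,"dy": 0,"dz": 6,"ax": 0,"ay": 0,"az": 0,"fingers": 1},{"dx": -18,"dy": 0,"dz": 8,"ax": 0,"ay": 0,"az": 0,"fingers": 1},{"dx": -23,"dy": 0,"dz": 8,"ax": 0,"ay": 0,"az": 0,"fingers": 1},{"dx": -28,"dy": 0,"dz": 8,"ax": 0,"ay": 0,"az": 0,"fingers": 1},{"dx": -28,"dy": 0,"dz": 8,"ax": 0,"ay": 0,"az": 0,"fingers": 1}])

```text
time: 17.88
position: [0.5224, 0.1118, 0.1773]
tool_rot: [0.0, 0.032, 0.999, 0.0]
wrist_force: [-0.4, 0.9, -1.6]
width: 0.0229
finger_force: 40.2
```

```bash
python3 f.py
```

```text
[ 5.2146e+02  1.1189e+02  1.7730e+02 -7.6000e-01 -3.0000e-02 -1.1500e+00
 -2.0000e-02  2.0000e-02  3.0000e-02] 0.023 18.0333
```

>>> carry_out(moves=[{"dx": -3,"dy": 0,"dz": 1.5,"ax": 0,"ay": 0,"az": 0,"fingers": 1},{"dx": -6,"dy": 0,"dz": 3,"ax": 0,"ay": 0,"az": 0,"fingers": 1},{"dx": -9,"dy": 0,"dz": 3.2,"ax": 0,"ay": 0,"az": 0,"fingers": 1},{"dx": -12,"dy": 0,"dz": 3.2,"ax": 0,"ay": 0,"az": 0,"fingers": 1},{"dx": -15,"dy": 0,"dz": 3.2,"ax": 0,"ay": 0,"az": 0,"fingers": 1},{"dx": -15,"dy": 0,"dz": 3.2,"ax": 0,"ay": 0,"az": 0,"fingers": 1}])

```text
time: 18.53
position: [0.5369, 0.1109, 0.1742]
tool_rot: [0.0, 0.032, 0.999, 0.0]
wrist_force: [-0.1, 0.6, -1.6]
width: 0.023
finger_force: 40.2
```

```bash
python3 f.py
```

```text
[ 5.3639e+02  1.1096e+02  1.7412e+02 -0.0000e+00  5.0000e-02 -4.5000e-01
  1.0000e-02  1.0000e-02 -1.0000e-02] 0.023 18.6833
```

>>> carry_out(moves=[{"dx": -2.5,"dy": 0,"dz": 0,"ax": 0,"ay": 0,"az": 0,"fingers": 1},{"dx": -5,"dy": 0,"dz": 0,"ax": 0,"ay": 0,"az": 0,"fingers": 1},{"dx": -7.5,"dy": 0,"dz": 0,"ax": 0,"ay": 0,"az": 0,"fingers": 1},{"dx": -9,"dy": 0,"dz": 0,"ax": 0,"ay": 0,"az": 0,"fingers": 1}])

```text
time: 19.02
position: [0.5457, 0.1104, 0.1742]
tool_rot: [0.0, 0.032, 0.999, 0.0]
wrist_force: [0.5, -0.1, -1.4]
width: 0.0228
finger_force: 40.2
```

>>> carry_out(moves=[{"dx": -2,"dy": 0,"dz": 0,"ax": 0,"ay": 0,"az": 0,"fingers": 1},{"dx": -4,"dy": 0,"dz": 0,"ax": 0,"ay": 0,"az": 0,"fingers": 1},{"dx": -4,"dy": 0,"dz": 0,"ax": 0,"ay": 0,"az": 0,"fingers": 1}])

```text
time: 19.27
position: [0.5496, 0.1101, 0.1742]
tool_rot: [0.0, 0.032, 0.999, 0.0]
wrist_force: [0.6, 0.8, -1.0]
width: 0.0232
finger_force: 40.2
```

```bash
python3 f.py
```

```text
[ 5.4931e+02  1.1013e+02  1.7413e+02  3.3000e-01 -5.1000e-01 -1.5000e+00
 -4.0000e-02  1.0000e-02 -1.0000e-02] 0.0229 19.4167
```

>>> carry_out(moves=[{"dx": -2,"dy": 0,"dz": 0,"ax": 0,"ay": 0,"az": 0,"fingers": 1},{"dx": -4,"dy": 0,"dz": 0,"ax": 0,"ay": 0,"az": 0,"fingers": 1},{"dx": -4,"dy": 0,"dz": 0,"ax": 0,"ay": 0,"az": 0,"fingers": 1}])

```text
time: 19.67
position: [0.5536, 0.1099, 0.1742]
tool_rot: [0.0, 0.032, 0.999, 0.0]
wrist_force: [0.3, -0.3, -1.8]
width: 0.0226
finger_force: 40.2
```

>>> carry_out(moves=[{"dx": -1.5,"dy": 0,"dz": 0,"ax": 0,"ay": 0,"az": 0,"fingers": 1},{"dx": -3,"dy": 0,"dz": 0,"ax": 0,"ay": 0,"az": 0,"fingers": 1},{"dx": -3,"dy": 0,"dz": 0,"ax": 0,"ay": 0,"az": 0,"fingers": 1}])

```text
time: 19.92
position: [0.5565, 0.1097, 0.1742]
tool_rot: [0.0, 0.032, 0.999, 0.0]
wrist_force: [-0.3, -0.3, -1.8]
width: 0.023
finger_force: 40.2
```

```bash
python3 f.py
```

```text
[ 5.5629e+02  1.0969e+02  1.7414e+02  3.7000e-01  4.3000e-01 -1.4800e+00
  1.0000e-02 -1.0000e-02 -0.0000e+00] 0.0231 20.0667
```

>>> carry_out(moves=[{"dx": -1,"dy": 0,"dz": 0,"ax": 0,"ay": 0,"az": 0,"fingers": 1},{"dx": -2,"dy": 0,"dz": 0,"ax": 0,"ay": 0,"az": 0,"fingers": 1},{"dx": -2,"dy": 0,"dz": 0,"ax": 0,"ay": 0,"az": 0,"fingers": 1}])

```text
time: 20.32
position: [0.5584, 0.1096, 0.1742]
tool_rot: [0.0, 0.032, 0.999, 0.0]
wrist_force: [-0.4, -0.3, -1.4]
width: 0.0231
finger_force: 40.2
```

>>> carry_out(moves=[{"dx": -1,"dy": 0,"dz": 0,"ax": 0,"ay": 0,"az": 0,"fingers": 1},{"dx": -1.5,"dy": 0,"dz": 0,"ax": 0,"ay": 0,"az": 0,"fingers": 1},{"dx": -1.5,"dy": 0,"dz": 0,"ax": 0,"ay": 0,"az": 0,"fingers": 1}])

```text
time: 20.57
position: [0.5599, 0.1095, 0.1742]
tool_rot: [0.0, 0.032, 0.999, 0.0]
wrist_force: [0.3, 0.6, -1.9]
width: 0.0231
finger_force: 40.2
```

```bash
python3 f.py
```

```text
[ 5.5975e+02  1.0947e+02  1.7416e+02 -2.0000e-01 -8.0000e-02 -2.0000e+00
  2.0000e-02 -1.0000e-02  2.0000e-02] 0.0226 20.7167
```

>>> carry_out(moves=[{"dx": -1,"dy": 0,"dz": 0,"ax": 0,"ay": 0,"az": 0,"fingers": 1},{"dx": -1,"dy": 0,"dz": 0,"ax": 0,"ay": 0,"az": 0,"fingers": 1}])

```text
time: 20.88
position: [0.5609, 0.1094, 0.1742]
tool_rot: [0.0, 0.032, 0.999, 0.0]
wrist_force: [1.0, -0.8, -1.5]
width: 0.0228
finger_force: 40.2
```

>>> carry_out(moves=[{"dx": -1,"dy": 0,"dz": 0,"ax": 0,"ay": 0,"az": 0,"fingers": 1},{"dx": -1,"dy": 0,"dz": 0,"ax": 0,"ay": 0,"az": 0,"fingers": 1}])

```text
time: 21.05
position: [0.5619, 0.1094, 0.1742]
tool_rot: [0.0, 0.032, 0.999, 0.0]
wrist_force: [0.2, 0.6, -1.2]
width: 0.0229
finger_force: 40.2
```

```bash
python3 f.py
```

```text
[ 5.6177e+02  1.0935e+02  1.7416e+02  7.9000e-01 -1.1000e-01 -1.5900e+00
 -2.0000e-02 -1.0000e-02 -2.0000e-02] 0.0228 21.2
```

>>> carry_out(moves=[{"dx": -1,"dy": 0,"dz": 0,"ax": 0,"ay": 0,"az": 0,"fingers": 1},{"dx": -1,"dy": 0,"dz": 0,"ax": 0,"ay": 0,"az": 0,"fingers": 1}])

```text
time: 21.37
position: [0.5629, 0.1093, 0.1742]
tool_rot: [0.0, 0.032, 0.999, 0.0]
wrist_force: [0.4, 0.5, -1.7]
width: 0.0232
finger_force: 40.2
```

>>> carry_out(moves=[{"dx": -0.8,"dy": 0,"dz": 0,"ax": 0,"ay": 0,"az": 0,"fingers": 1},{"dx": -0.8,"dy": 0,"dz": 0,"ax": 0,"ay": 0,"az": 0,"fingers": 1}])

```text
time: 21.53
position: [0.5636, 0.1092, 0.1742]
tool_rot: [0.0, 0.032, 0.999, 0.0]
wrist_force: [0.0, -0.4, -1.6]
width: 0.0228
finger_force: 40.2
```

```bash
python3 f.py
```

```text
[ 5.6356e+02  1.0923e+02  1.7416e+02 -2.4000e-01  1.0000e-02 -1.1800e+00
 -2.0000e-02  2.0000e-02 -2.0000e-02] 0.0232 21.6833
```

>>> carry_out(moves=[{"dx": -0.8,"dy": 0,"dz": 0,"ax": 0,"ay": 0,"az": 0,"fingers": 1},{"dx": -0.8,"dy": 0,"dz": 0,"ax": 0,"ay": 0,"az": 0,"fingers": 1}])

```text
time: 21.85
position: [0.5644, 0.1092, 0.1741]
tool_rot: [-0.0, 0.032, 0.999, 0.0]
wrist_force: [-0.5, -1.0, -1.5]
width: 0.0229
finger_force: 40.3
```

```bash
python3 f.py
```

```text
[ 5.6435e+02  1.0919e+02  1.7418e+02 -7.4000e-01 -2.3000e-01 -1.0200e+00
 -5.0000e-02  6.0000e-02  1.0000e-02] 0.0229 22.0
```

>>> carry_out(moves=[{"dx": 0,"dy": 0,"dz": 0.7,"ax": 0,"ay": 0,"az": 0,"fingers": 1},{"dx": 0,"dy": 0,"dz": 1.2,"ax": 0,"ay": 0,"az": 0,"fingers": 1},{"dx": 0,"dy": 0,"dz": 1.2,"ax": 0,"ay": 0,"az": 0,"fingers": 1}])

```text
time: 22.25
position: [0.5645, 0.1092, 0.1736]
tool_rot: [0.001, 0.032, 0.999, 0.0]
wrist_force: [-1.9, -0.7, 5.9]
width: 0.023
finger_force: 40.9
```

```bash
python3 f.py
```

```text
[ 5.6451e+02  1.0919e+02  1.7362e+02 -1.9300e+00 -4.4000e-01  5.1700e+00
 -7.0000e-02  2.6000e-01 -1.0000e-02] 0.0229 22.4
```

Resting on the prong. Releasing and lifting away toward the small cup.

>>> carry_out(moves=[{"dx": 0,"dy": 0,"dz": -0.6,"ax": 0,"ay": 0,"az": 0,"fingers": 1},{"dx": 0,"dy": 0,"dz": -0.6,"ax": 0,"ay": 0,"az": 0,"fingers": 0.2},{"dx": 0,"dy": 0,"dz": -0.6,"ax": 0,"ay": 0,"az": 0,"fingers": -0.2},{"dx": 0,"dy": 0,"dz": -0.6,"ax": 0,"ay": 0,"az": 0,"fingers": -0.2},{"dx": 0,"dy": 0,"dz": -0.6,"ax": 0,"ay": 0,"az": 0,"fingers": -0.2},{"dx": 0,"dy": 0,"dz": -0.6,"ax": 0,"ay": 0,"az": 0,"fingers": -0.2}])

```text
time: 22.9
position: [0.5643, 0.1092, 0.1735]
tool_rot: [-0.0, 0.032, 0.999, 0.0]
wrist_force: [-0.3, -0.0, 0.7]
width: 0.0516
finger_force: 0.0
```

>>> carry_out(moves=[{"dx": 0,"dy": 0,"dz": -30,"ax": 0,"ay": 0,"az": 0,"fingers": -0.2},{"dx": 0,"dy": 0,"dz": -65,"ax": 0,"ay": 0,"az": 0,"fingers": -0.2},{"dx": 0,"dy": 0,"dz": -105,"ax": 0,"ay": 0,"az": 0,"fingers": -0.2},{"dx": 30,"dy": -20,"dz": -105,"ax": 0,"ay": 0,"az": 0,"fingers": -0.2},{"dx": 30,"dy": -60,"dz": -105,"ax": 0,"ay": 0,"az": 0,"fingers": -0.2},{"dx": 30,"dy": -100,"dz": -105,"ax": 0,"ay": 0,"az": 0,"fingers": -0.2},{"dx": 30,"dy": -140,"dz": -105,"ax": 0,"ay": 0,"az": -3.6,"fingers": -0.2},{"dx": 30,"dy": -140,"dz": -105,"ax": 0,"ay": 0,"az": -3.6,"fingers": -0.2}])

```text
time: 23.57
position: [0.5251, -0.0338, 0.2787]
tool_rot: [0.0, 0.0, 1.0, -0.001]
wrist_force: [-1.0, 0.6, 0.4]
width: 0.0514
finger_force: 0.0
```

```bash
python3 hang.py
python3 - <<'E'
from h import *
f=lambda c,r:cv2.resize(c['color'][r[1]:r[3],r[0]:r[2],::-1],(400,400),interpolation=cv2.INTER_CUBIC)
s=dict(np.load('sceneh.npz'));t=dict(np.load('toph.npz'))
cv2.imwrite('pics/d1.png',np.hstack([f(s,(260,190,380,310)),f(t,(230,180,310,260))]))
E
```

```text
tcp [ 0.5251 -0.0338  0.2787] [-1.   0.6  0.4] 23.5667
scene z0.070 n344 x 0.5499 0.5642 0.5801 y 0.0870..0.1241
scene z0.079 n250 x 0.5506 0.5636 0.5811 y 0.0760..0.1424
scene z0.092 n104 x 0.5522 0.5638 0.5997 y 0.0710..0.1505
scene z0.104 n118 x 0.5533 0.5654 0.5985 y 0.0645..0.1523
scene z0.116 n152 x 0.5560 0.5692 0.6006 y 0.0644..0.1512
scene z0.129 n215 x 0.5578 0.5709 0.6000 y 0.0717..0.1474
scene z0.141 n372 x 0.5591 0.5736 0.5915 y 0.0788..0.1392
scene z0.149 n109 x 0.5593 0.5678 0.5889 y 0.0991..0.1220
scene z0.164 n62 x 0.5608 0.5623 0.5750 y 0.0626..0.1182
scene z0.176 n58 x 0.5625 0.5639 0.5716 y 0.1005..0.1177
scene z0.187 n61 x 0.5641 0.5654 0.5981 y 0.1000..0.1181
scene z0.200 n95 x 0.5655 0.5704 0.5999 y 0.0970..0.1206
scene z0.215 n314 x 0.5141 0.5651 0.5972 y 0.0988..0.1209
scene z0.223 n230 x 0.4942 0.5745 0.6000 y 0.0970..0.1184
scene z0.235 n4 x 0.5996 0.6003 0.6010 y 0.1106..0.1368
scene z0.243 n4 x 0.5986 0.5995 0.6001 y 0.1039..0.1103
scene board x@ [0.0641 0.0039 0.6001]
top z0.071 n91 x 0.5512 0.5582 0.5655 y 0.0883..0.1225
top z0.079 n40 x 0.5530 0.5575 0.5931 y 0.0779..0.1367
top z0.093 n23 x 0.5550 0.5616 0.6007 y 0.0886..0.1499
top z0.102 n6 x 0.5564 0.5612 0.6000 y 0.0845..0.1495
top z0.119 n16 x 0.5590 0.5722 0.5923 y 0.0692..0.1504
top z0.130 n100 x 0.5593 0.5746 0.5922 y 0.0702..0.1465
top z0.140 n228 x 0.5604 0.5781 0.5938 y 0.0763..0.1382
top z0.148 n51 x 0.5616 0.5794 0.5928 y 0.0883..0.1116
top z0.163 n11 x 0.5619 0.5632 0.5706 y 0.0980..0.1099
top z0.174 n9 x 0.5645 0.5645 0.5710 y 0.0981..0.1087
top z0.188 n7 x 0.5656 0.5671 0.5673 y 0.0988..0.1156
top z0.203 n20 x 0.5676 0.5701 0.5980 y 0.0960..0.1190
top z0.215 n136 x 0.5154 0.5592 0.5963 y 0.0963..0.1155
top z0.223 n138 x 0.4975 0.5728 0.6003 y 0.0978..0.1188
top z0.233 n8 x 0.5208 0.6012 0.6013 y 0.0974..0.1123
top board x@ [0.0527 0.0102 0.6021]
```

View pics/d1.png

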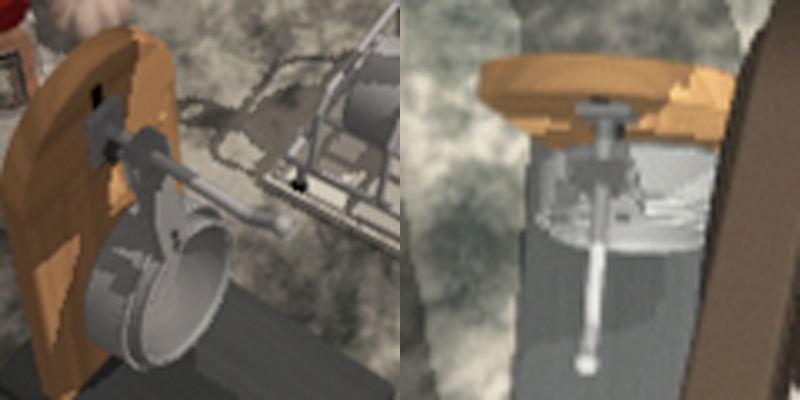

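Both views show the medium nested inside the large (handle front at about (165,200) in the left half, a single pair of rims around (160,290)); prong ball at (283,220). Now the small cup.

>>> carry_out(moves=[{"dx": -9,"dy": -30,"dz": 10,"ax": 0,"ay": -4,"az": 0,"fingers": -0.2},{"dx": -9,"dy": -57,"dz": 30,"ax": 0,"ay": -8,"az": 0,"fingers": -0.2},{"dx": -9,"dy": -57,"dz": 55,"ax": 0,"ay": -8,"az": 0,"fingers": -0.2},{"dx": -9,"dy": -57,"dz": 67,"ax": 0,"ay": -8,"az": 0,"fingers": -0.2},{"dx": -9,"dy": -57,"dz": 67,"ax": 0,"ay": -8,"az": 0,"fingers": -0.2},{"dx": -9,"dy": -57,"dz": 67,"ax": 0,"ay": -8,"az": 0,"fingers": -0.2}])

```text
time: 24.17
position: [0.5347, -0.0846, 0.2115]
tool_rot: [0.069, 0.0, 0.998, 0.0]
wrist_force: [0.6, 0.4, 0.4]
width: 0.0509
finger_force: 0.0
```

```bash
python3 fing.py
```

```text
scene [ 0.535  -0.0848  0.2122] [ 0.07  -0.     0.998  0.   ] [ 0.2 -0.1 -0.1]
z0.232 n7 x 0.5219..0.5288 y -0.1106..-0.0518
z0.239 n42 x 0.5179..0.5377 y -0.1115..-0.0454
z0.246 n50 x 0.5168..0.5380 y -0.1101..-0.0438
z0.254 n60 x 0.5164..0.5365 y -0.1107..-0.0434
z0.262 n16 x 0.5143..0.5305 y -0.1116..-0.0431
z0.270 n15 x 0.5119..0.5181 y -0.1163..-0.0468
z0.279 n49 x 0.5097..0.5301 y -0.1151..-0.0265
z0.286 n101 x 0.5096..0.5319 y -0.1105..-0.0253
z0.295 n64 x 0.5038..0.5293 y -0.1039..-0.0258
z0.301 n73 x 0.5025..0.5216 y -0.1107..-0.0283
z0.309 n55 x 0.5017..0.5351 y -0.1007..-0.0307
handle x [0.5318 0.5326 0.5354] y [-0.1016 -0.0788] ztop 0.1727
top [ 0.5352 -0.0849  0.2125] [ 0.07  -0.     0.998 -0.   ] [0.4 0.1 0.6]
```

>>> carry_out(moves=[{"dx": 5,"dy": -5.7,"dz": 30,"ax": 0,"ay": 0,"az": 0,"fingers": -0.2},{"dx": 9.4,"dy": -5.7,"dz": 60,"ax": 0,"ay": 0,"az": 0,"fingers": -0.2},{"dx": 13.7,"dy": -5.7,"dz": 90.6,"ax": 0,"ay": 0,"az": 0,"fingers": -0.2},{"dx": 13.7,"dy": -5.7,"dz": 90.6,"ax": 0,"ay": 0,"az": 0,"fingers": -0.2},{"dx": 13.7,"dy": -5.7,"dz": 90.6,"ax": 0,"ay": 0,"az": 0,"fingers": 0.3},{"dx": 13.7,"dy": -5.7,"dz": 90.6,"ax": 0,"ay": 0,"az": 0,"fingers": 1},{"dx": 13.7,"dy": -5.7,"dz": 90.6,"ax": 0,"ay": 0,"az": 0,"fingers": 1},{"dx": 13.7,"dy": -5.7,"dz": 90.6,"ax": 0,"ay": 0,"az": 0,"fingers": 1}], grip_force=40)

```text
time: 24.93
position: [0.5347, -0.0918, 0.1221]
tool_rot: [0.072, 0.0, 0.997, -0.001]
wrist_force: [-1.4, -4.4, 6.5]
width: 0.0229
finger_force: 39.3
```

>>> carry_out(moves=[{"dx": -4.2,"dy": 0,"dz": -30,"ax": 0,"ay": 0,"az": 0,"fingers": 1},{"dx": -9,"dy": 0,"dz": -64,"ax": 0,"ay": 0,"az": 0,"fingers": 1},{"dx": -13.9,"dy": 0,"dz": -99,"ax": 0,"ay": 0,"az": 0,"fingers": 1},{"dx": 10,"dy": 25,"dz": -102,"ax": 0,"ay": 0,"az": 0,"fingers": 1},{"dx": 35,"dy": 50,"dz": -105,"ax": 0,"ay": 2,"az": 0,"fingers": 1},{"dx": 55,"dy": 80,"dz": -108,"ax": 0,"ay": 5,"az": 0,"fingers": 1},{"dx": 74,"dy": 110,"dz": -111,"ax": 0,"ay": 8,"az": 0,"fingers": 1},{"dx": 74,"dy": 110,"dz": -111,"ax": 0,"ay": 8,"az": 0,"fingers": 1}])

```text
time: 25.6
position: [0.4424, 0.0221, 0.2208]
tool_rot: [-0.001, -0.001, 1.0, 0.0]
wrist_force: [0.2, -0.3, -1.3]
width: 0.0228
finger_force: 40.4
```

>>> carry_out(moves=[{"dx": 0,"dy": 30,"dz": 0,"ax": 0,"ay": 0,"az": 2,"fingers": 1},{"dx": 0,"dy": 60,"dz": 10,"ax": 0,"ay": 0,"az": 3.6,"fingers": 1},{"dx": 0,"dy": 96,"dz": 18,"ax": 0,"ay": 0,"az": 3.6,"fingers": 1},{"dx": 0,"dy": 98,"dz": 22,"ax": 0,"ay": 0,"az": 3.6,"fingers": 1},{"dx": 0,"dy": 98,"dz": 22,"ax": 0,"ay": 0,"az": 3.6,"fingers": 1},{"dx": 0,"dy": 98,"dz": 22,"ax": 0,"ay": 0,"az": 3.6,"fingers": 1}])

```text
time: 26.1
position: [0.445, 0.1165, 0.198]
tool_rot: [0.0, 0.031, 1.0, 0.0]
wrist_force: [0.7, -0.5, -0.8]
width: 0.0228
finger_force: 40.4
```

```bash
cat > c2.py <<'E'
from cup import *
c=cap('scene'); P=cloud(c); p=sensors.sense()['position']; col=c['color'].astype(int)
m=(c['depth']>0)&(P[...,0]>p[0]-.05)&(P[...,0]<p[0]+.06)&(abs(P[...,1]-p[1])<.055)&(P[...,2]>.05)&(P[...,2]<p[2])&(col.max(2)>75)&(np.ptp(col,axis=2)<35)
q=P[m]
for a in np.arange(.06,p[2],.012):
    k=q[(q[:,2]>=a)&(q[:,2]<a+.012)]
    if len(k)>2: print('z%.3f n%d x %.4f..%.4f y %.4f..%.4f'%(k[:,2].mean(),len(k),*np.percentile(k[:,0],[2,98]),*np.percentile(k[:,1],[1,99])))
E
python3 c2.py; python3 f.py
```

```text
z0.096 n6 x 0.4301..0.4446 y 0.1106..0.1180
z0.101 n316 x 0.4289..0.4488 y 0.0912..0.1356
z0.114 n101 x 0.4296..0.4619 y 0.0840..0.1454
z0.126 n100 x 0.4319..0.4676 y 0.0830..0.1474
z0.139 n161 x 0.4342..0.4708 y 0.0840..0.1469
z0.151 n361 x 0.4366..0.4717 y 0.0899..0.1414
z0.159 n151 x 0.4369..0.4652 y 0.1007..0.1308
z0.174 n41 x 0.4385..0.4426 y 0.1072..0.1253
z0.185 n35 x 0.4402..0.4444 y 0.1074..0.1263
[ 4.4524e+02  1.1580e+02  1.9813e+02  3.8000e-01 -3.0000e-02 -6.2000e-01
  1.0000e-02 -1.0000e-02 -3.0000e-02] 0.0225 26.3
```

>>> carry_out(moves=[{"dx": -8,"dy": 0.6,"dz": 6,"ax": 0,"ay": 0,"az": 0,"fingers": 1},{"dx": -16,"dy": 0.6,"dz": 11,"ax": 0,"ay": 0,"az": 0,"fingers": 1},{"dx": -24,"dy": 0.6,"dz": 11,"ax": 0,"ay": 0,"az": 0,"fingers": 1},{"dx": -32,"dy": 0.6,"dz": 11,"ax": 0,"ay": 0,"az": 0,"fingers": 1},{"dx": -34,"dy": 0.6,"dz": 11,"ax": 0,"ay": 0,"az": 0,"fingers": 1},{"dx": -34,"dy": 0.6,"dz": 11,"ax": 0,"ay": 0,"az": 0,"fingers": 1}])

```text
time: 26.8
position: [0.4796, 0.1151, 0.1864]
tool_rot: [-0.0, 0.032, 0.999, 0.0]
wrist_force: [-0.1, -0.4, -1.1]
width: 0.0228
finger_force: 40.4
```

```bash
python3 f.py
```

```text
[ 4.7882e+02  1.1516e+02  1.8647e+02 -2.6000e-01 -3.7000e-01 -9.2000e-01
 -2.0000e-02  2.0000e-02  3.0000e-02] 0.0226 26.95
```

>>> carry_out(moves=[{"dx": -4,"dy": -0.6,"dz": -0.5,"ax": 0,"ay": 0,"az": 0,"fingers": 1},{"dx": -7,"dy": -0.6,"dz": -0.5,"ax": 0,"ay": 0,"az": 0,"fingers": 1},{"dx": -9.5,"dy": -0.6,"dz": -0.5,"ax": 0,"ay": 0,"az": 0,"fingers": 1},{"dx": -12,"dy": -0.6,"dz": -0.5,"ax": 0,"ay": 0,"az": 0,"fingers": 1},{"dx": -14.5,"dy": -0.6,"dz": 0.5,"ax": 0,"ay": 0,"az": 0,"fingers": 1},{"dx": -14.5,"dy": -0.6,"dz": 0.5,"ax": 0,"ay": 0,"az": 0,"fingers": 1}])

```text
time: 27.45
position: [0.4937, 0.1136, 0.1859]
tool_rot: [-0.0, 0.032, 0.999, 0.0]
wrist_force: [-0.2, 0.3, -1.5]
width: 0.0229
finger_force: 40.4
```

```bash
python3 f.py
```

```text
[ 4.9331e+02  1.1364e+02  1.8592e+02 -6.0000e-02  1.0000e-02 -7.6000e-01
 -1.0000e-02  2.0000e-02 -2.0000e-02] 0.0228 27.6
```

>>> carry_out(moves=[{"dx": -4,"dy": 0,"dz": 1.2,"ax": 0,"ay": 0,"az": 0,"fingers": 1},{"dx": -8,"dy": 0,"dz": 3.2,"ax": 0,"ay": 0,"az": 0,"fingers": 1},{"dx": -13,"dy": 0,"dz": 6,"ax": 0,"ay": 0,"az": 0,"fingers": 1},{"dx": -18,"dy": 0,"dz": 8,"ax": 0,"ay": 0,"az": 0,"fingers": 1},{"dx": -22,"dy": 0,"dz": 8,"ax": 0,"ay": 0,"az": 0,"fingers": 1},{"dx": -24,"dy": 0,"dz": 9.5,"ax": 0,"ay": 0,"az": 0,"fingers": 1},{"dx": -26,"dy": 0,"dz": 11,"ax": 0,"ay": 0,"az": 0,"fingers": 1},{"dx": -26,"dy": 0,"dz": 11,"ax": 0,"ay": 0,"az": 0,"fingers": 1}])

```text
time: 28.27
position: [0.5196, 0.1119, 0.175]
tool_rot: [0.0, 0.032, 0.999, -0.0]
wrist_force: [0.9, -0.6, 1.7]
width: 0.0229
finger_force: 40.7
```

```bash
python3 f.py
```

```text
[ 5.1952e+02  1.1195e+02  1.7521e+02  7.6000e-01 -2.1000e-01  7.0000e-01
 -1.2000e-01 -1.3000e-01 -1.0000e-02] 0.0225 28.4167
```

>>> carry_out(moves=[{"dx": 0,"dy": 0,"dz": -0.8,"ax": 0,"ay": 0,"az": 0,"fingers": 1},{"dx": -3,"dy": 0,"dz": -0.8,"ax": 0,"ay": 0,"az": 0,"fingers": 1},{"dx": -6,"dy": 0,"dz": -0.8,"ax": 0,"ay": 0,"az": 0,"fingers": 1},{"dx": -9,"dy": 0,"dz": -0.8,"ax": 0,"ay": 0,"az": 0,"fingers": 1},{"dx": -12,"dy": 0,"dz": -0.8,"ax": 0,"ay": 0,"az": 0,"fingers": 1},{"dx": -12,"dy": 0,"dz": -0.8,"ax": 0,"ay": 0,"az": 0,"fingers": 1}])

```text
time: 28.92
position: [0.5318, 0.1112, 0.1758]
tool_rot: [0.0, 0.032, 0.999, 0.0]
wrist_force: [-0.2, 0.3, -0.6]
width: 0.0228
finger_force: 40.4
```

```bash
python3 f.py
```

```text
[ 5.3137e+02  1.1121e+02  1.7578e+02  1.3000e-01 -1.3000e-01  9.0000e-02
 -2.0000e-02  1.0000e-02 -1.0000e-02] 0.023 29.0667
```

>>> carry_out(moves=[{"dx": -2.5,"dy": 0,"dz": 0,"ax": 0,"ay": 0,"az": 0,"fingers": 1},{"dx": -5,"dy": 0,"dz": 0,"ax": 0,"ay": 0,"az": 0,"fingers": 1},{"dx": -7,"dy": 0,"dz": 0,"ax": 0,"ay": 0,"az": 0,"fingers": 1},{"dx": -7,"dy": 0,"dz": 0,"ax": 0,"ay": 0,"az": 0,"fingers": 1}])

```text
time: 29.4
position: [0.5387, 0.1108, 0.1758]
tool_rot: [0.0, 0.032, 0.999, 0.0]
wrist_force: [0.1, -0.2, -0.8]
width: 0.0229
finger_force: 40.4
```

>>> carry_out(moves=[{"dx": -2,"dy": 0,"dz": 0,"ax": 0,"ay": 0,"az": 0,"fingers": 1},{"dx": -4,"dy": 0,"dz": 0,"ax": 0,"ay": 0,"az": 0,"fingers": 1},{"dx": -6,"dy": 0,"dz": 0,"ax": 0,"ay": 0,"az": 0,"fingers": 1},{"dx": -6,"dy": 0,"dz": 0,"ax": 0,"ay": 0,"az": 0,"fingers": 1}])

```text
time: 29.73
position: [0.5446, 0.1104, 0.1759]
tool_rot: [0.0, 0.032, 0.999, 0.0]
wrist_force: [-0.7, -0.8, -0.9]
width: 0.0232
finger_force: 40.4
```

```bash
python3 f.py
```

```text
[ 5.4425e+02  1.1040e+02  1.7581e+02  6.0000e-02  7.0000e-02 -9.8000e-01
  1.0000e-02  1.0000e-02  0.0000e+00] 0.0228 29.8833
```

>>> carry_out(moves=[{"dx": -2,"dy": 0,"dz": 0,"ax": 0,"ay": 0,"az": 0,"fingers": 1},{"dx": -4,"dy": 0,"dz": 0,"ax": 0,"ay": 0,"az": 0,"fingers": 1},{"dx": -4,"dy": 0,"dz": 0,"ax": 0,"ay": 0,"az": 0,"fingers": 1}])

```text
time: 30.13
position: [0.5486, 0.1102, 0.1759]
tool_rot: [0.0, 0.032, 0.999, 0.0]
wrist_force: [-0.4, 1.3, -0.6]
width: 0.0226
finger_force: 40.4
```

>>> carry_out(moves=[{"dx": -1.5,"dy": 0,"dz": 0,"ax": 0,"ay": 0,"az": 0,"fingers": 1},{"dx": -3,"dy": 0,"dz": 0,"ax": 0,"ay": 0,"az": 0,"fingers": 1},{"dx": -3,"dy": 0,"dz": 0,"ax": 0,"ay": 0,"az": 0,"fingers": 1}])

```text
time: 30.38
position: [0.5515, 0.1099, 0.1758]
tool_rot: [0.0, 0.032, 0.999, 0.0]
wrist_force: [-0.6, 0.1, -0.9]
width: 0.0229
finger_force: 40.4
```

>>> carry_out(moves=[{"dx": -1,"dy": 0,"dz": 0,"ax": 0,"ay": 0,"az": 0,"fingers": 1},{"dx": -2,"dy": 0,"dz": 0,"ax": 0,"ay": 0,"az": 0,"fingers": 1},{"dx": -2,"dy": 0,"dz": 0,"ax": 0,"ay": 0,"az": 0,"fingers": 1}])

```text
time: 30.63
position: [0.5534, 0.1098, 0.1759]
tool_rot: [0.0, 0.032, 0.999, 0.0]
wrist_force: [0.1, 0.1, 0.1]
width: 0.0227
finger_force: 40.4
```

```bash
python3 f.py
```

```text
[ 5.5321e+02  1.0985e+02  1.7586e+02 -4.6000e-01  1.4000e-01 -9.4000e-01
 -0.0000e+00  1.0000e-02  3.0000e-02] 0.0229 30.7833
```

>>> carry_out(moves=[{"dx": -1,"dy": 0,"dz": 0,"ax": 0,"ay": 0,"az": 0,"fingers": 1},{"dx": -2,"dy": 0,"dz": 0,"ax": 0,"ay": 0,"az": 0,"fingers": 1},{"dx": -2,"dy": 0,"dz": 0,"ax": 0,"ay": 0,"az": 0,"fingers": 1}])

```text
time: 31.03
position: [0.5554, 0.1097, 0.1759]
tool_rot: [0.0, 0.032, 0.999, 0.0]
wrist_force: [0.2, -0.3, -1.6]
width: 0.0228
finger_force: 40.4
```

>>> carry_out(moves=[{"dx": -1,"dy": 0,"dz": 0,"ax": 0,"ay": 0,"az": 0,"fingers": 1},{"dx": -1,"dy": 0,"dz": 0,"ax": 0,"ay": 0,"az": 0,"fingers": 1}])

```text
time: 31.2
position: [0.5563, 0.1096, 0.1759]
tool_rot: [0.0, 0.032, 0.999, 0.0]
wrist_force: [-0.6, -0.5, -0.6]
width: 0.0231
finger_force: 40.4
```

>>> carry_out(moves=[{"dx": -1,"dy": 0,"dz": 0,"ax": 0,"ay": 0,"az": 0,"fingers": 1},{"dx": -1,"dy": 0,"dz": 0,"ax": 0,"ay": 0,"az": 0,"fingers": 1}])

```text
time: 31.37
position: [0.5573, 0.1096, 0.1758]
tool_rot: [0.0, 0.032, 0.999, 0.0]
wrist_force: [1.2, -0.3, -0.6]
width: 0.0231
finger_force: 40.4
```

```bash
python3 f.py
```

```text
[ 5.5722e+02  1.0959e+02  1.7586e+02  5.0000e-02  1.9000e-01 -7.3000e-01
  2.0000e-02  0.0000e+00  2.0000e-02] 0.023 31.5167
```

>>> carry_out(moves=[{"dx": -1,"dy": 0,"dz": 0,"ax": 0,"ay": 0,"az": 0,"fingers": 1},{"dx": -1,"dy": 0,"dz": 0,"ax": 0,"ay": 0,"az": 0,"fingers": 1}])

```text
time: 31.68
position: [0.5583, 0.1095, 0.1759]
tool_rot: [0.0, 0.032, 0.999, 0.0]
wrist_force: [-0.1, 0.7, -1.0]
width: 0.0229
finger_force: 40.4
```

>>> carry_out(moves=[{"dx": -0.8,"dy": 0,"dz": 0,"ax": 0,"ay": 0,"az": 0,"fingers": 1},{"dx": -0.8,"dy": 0,"dz": 0,"ax": 0,"ay": 0,"az": 0,"fingers": 1}])

```text
time: 31.85
position: [0.5591, 0.1095, 0.1759]
tool_rot: [-0.0, 0.032, 0.999, 0.0]
wrist_force: [-0.0, 0.6, -0.9]
width: 0.0229
finger_force: 40.4
```

```bash
python3 f.py
```

```text
[ 5.5902e+02  1.0947e+02  1.7586e+02 -3.6000e-01 -5.0000e-02 -9.4000e-01
 -2.0000e-02  1.0000e-02 -2.0000e-02] 0.0226 32.0
```

>>> carry_out(moves=[{"dx": -0.8,"dy": 0,"dz": 0,"ax": 0,"ay": 0,"az": 0,"fingers": 1},{"dx": -0.8,"dy": 0,"dz": 0,"ax": 0,"ay": 0,"az": 0,"fingers": 1}])

```text
time: 32.17
position: [0.5598, 0.1094, 0.1759]
tool_rot: [-0.0, 0.032, 0.999, 0.0]
wrist_force: [-0.6, -0.1, -1.7]
width: 0.0228
finger_force: 40.5
```

```bash
python3 f.py
```

```text
[ 5.5980e+02  1.0942e+02  1.7586e+02 -6.9000e-01 -8.0000e-02 -6.0000e-01
 -0.0000e+00  7.0000e-02 -1.0000e-02] 0.0227 32.3167
```

>>> carry_out(moves=[{"dx": 0,"dy": 0,"dz": 0.6,"ax": 0,"ay": 0,"az": 0,"fingers": 1},{"dx": 0,"dy": 0,"dz": 1,"ax": 0,"ay": 0,"az": 0,"fingers": 1},{"dx": 0,"dy": 0,"dz": 1,"ax": 0,"ay": 0,"az": 0,"fingers": 1}])

```text
time: 32.57
position: [0.5599, 0.1094, 0.1751]
tool_rot: [0.0, 0.032, 0.999, 0.0]
wrist_force: [-2.0, 0.2, 4.1]
width: 0.0231
finger_force: 41.1
```

```bash
python3 f.py
```

```text
[ 5.5987e+02  1.0943e+02  1.7514e+02 -1.3100e+00 -5.5000e-01  3.6800e+00
 -6.0000e-02  1.8000e-01  2.0000e-02] 0.0227 32.7167
```

>>> carry_out(moves=[{"dx": 0,"dy": 0,"dz": -0.5,"ax": 0,"ay": 0,"az": 0,"fingers": 1},{"dx": 0,"dy": 0,"dz": -0.5,"ax": 0,"ay": 0,"az": 0,"fingers": 0.2},{"dx": 0,"dy": 0,"dz": -0.5,"ax": 0,"ay": 0,"az": 0,"fingers": -0.2},{"dx": 0,"dy": 0,"dz": -0.5,"ax": 0,"ay": 0,"az": 0,"fingers": -0.2},{"dx": 0,"dy": 0,"dz": -0.5,"ax": 0,"ay": 0,"az": 0,"fingers": -0.2},{"dx": 0,"dy": 0,"dz": -0.5,"ax": 0,"ay": 0,"az": 0,"fingers": -0.2}])

```text
time: 33.22
position: [0.5598, 0.1094, 0.1753]
tool_rot: [-0.0, 0.032, 0.999, 0.0]
wrist_force: [-0.2, 0.1, 0.6]
width: 0.0513
finger_force: 0.0
```

>>> carry_out(moves=[{"dx": 0,"dy": 0,"dz": -30,"ax": 0,"ay": 0,"az": 0,"fingers": -0.2},{"dx": 0,"dy": 0,"dz": -65,"ax": 0,"ay": 0,"az": 0,"fingers": -0.2},{"dx": 0,"dy": 0,"dz": -105,"ax": 0,"ay": 0,"az": 0,"fingers": -0.2},{"dx": 40,"dy": -20,"dz": -105,"ax": 0,"ay": 0,"az": 0,"fingers": -0.2},{"dx": 60,"dy": -60,"dz": -105,"ax": 0,"ay": 0,"az": 0,"fingers": -0.2},{"dx": 60,"dy": -100,"dz": -105,"ax": 0,"ay": 0,"az": 0,"fingers": -0.2},{"dx": 60,"dy": -140,"dz": -105,"ax": 0,"ay": 0,"az": 0,"fingers": -0.2},{"dx": 60,"dy": -140,"dz": -105,"ax": 0,"ay": 0,"az": 0,"fingers": -0.2}])

```text
time: 33.88
position: [0.4904, -0.0314, 0.2808]
tool_rot: [0.0, 0.034, 0.999, -0.001]
wrist_force: [-0.6, -0.5, -0.3]
width: 0.0509
finger_force: 0.0
```

```bash
python3 hang.py | grep -E "tcp|board|z0\.(0[6-9]|1[0-9]|2[0-2])"; python3 f.py
python3 - <<'E'
from h import *
# handle layering: x of front-visible surfaces at handle edges, z .185-.224
for n in('scene','top'):
    c=dict(np.load(n+'h.npz')); P=cloud(c); col=c['color'].astype(int)
    m=(c['depth']>0)&(P[...,2]>.212)&(P[...,2]<.232)&(P[...,0]>.55)&(P[...,0]<.59)&(abs(P[...,1]-.109)<.016)&(np.ptp(col,axis=2)<40)
    print(n,np.histogram(P[m][:,0],bins=np.arange(.55,.591,.002)), P[m][:,2].max())
E
```

```text
tcp [ 0.4904 -0.0314  0.2808] [-0.6 -0.5 -0.3] 33.8833
scene z0.073 n47 x 0.5453 0.5613 0.5896 y 0.0966..0.1364
scene z0.078 n362 x 0.5444 0.5562 0.5718 y 0.0818..0.1400
scene z0.092 n131 x 0.5459 0.5577 0.5867 y 0.0764..0.1507
scene z0.104 n127 x 0.5480 0.5606 0.5880 y 0.0648..0.1521
scene z0.116 n194 x 0.5501 0.5634 0.6001 y 0.0661..0.1511
scene z0.129 n296 x 0.5519 0.5654 0.5998 y 0.0722..0.1474
scene z0.140 n390 x 0.5524 0.5724 0.5915 y 0.0823..0.1385
scene z0.150 n127 x 0.5531 0.5671 0.5892 y 0.0989..0.1229
scene z0.164 n72 x 0.5551 0.5570 0.5702 y 0.0980..0.1177
scene z0.177 n73 x 0.5566 0.5586 0.5719 y 0.0913..0.1187
scene z0.188 n68 x 0.5584 0.5600 0.5995 y 0.1006..0.1184
scene z0.201 n105 x 0.5601 0.5663 0.6002 y 0.0982..0.1214
scene z0.215 n302 x 0.5137 0.5614 0.5962 y 0.0978..0.1212
scene z0.223 n273 x 0.4949 0.5717 0.6000 y 0.0972..0.1194
scene board x@ [0.066  0.0032 0.6001]
top z0.073 n6 x 0.5463 0.5511 0.5557 y 0.0984..0.1115
top z0.079 n83 x 0.5460 0.5508 0.5602 y 0.0730..0.1230
top z0.092 n27 x 0.5474 0.5547 0.5679 y 0.0662..0.1455
top z0.103 n27 x 0.5493 0.5638 0.59
[... 616 characters left out ...]
e+02 -2.6080e+01  2.8032e+02  1.8000e-01  5.6000e-01  2.9000e-01
 -1.0000e-02 -2.0000e-02  2.0000e-02] 0.0511 34.1333
scene (array([ 4,  7,  5,  5,  8,  3, 32, 31, 13, 25, 15, 19, 20, 12,  1,  2,  5,
        8,  4,  4]), array([0.55 , 0.552, 0.554, 0.556, 0.558, 0.56 , 0.562, 0.564, 0.566,
       0.568, 0.57 , 0.572, 0.574, 0.576, 0.578, 0.58 , 0.582, 0.584,
       0.586, 0.588, 0.59 ])) 0.2259926966978607
top (array([ 3,  3,  4,  4,  4,  4,  3, 12, 12, 10, 12, 12, 12, 12, 10,  3,  3,
        4,  4,  4]), array([0.55 , 0.552, 0.554, 0.556, 0.558, 0.56 , 0.562, 0.564, 0.566,
       0.568, 0.57 , 0.572, 0.574, 0.576, 0.578, 0.58 , 0.582, 0.584,
       0.586, 0.588, 0.59 ])) 0.22607103558196728
```

```bash
python3 -c "
from workcell import order
print(order.close_job())"
```

```text
the job is handed in; nothing more can be done
None
```

The job is handed in at about 34 s: all three cups hang on the prong, nested large, medium, small, with the stand unmoved and the gripper clear; the small cup's eye measured 1–2 mm inside its inner limit. No verdict came back.

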